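Dowel the chair rail and hold it clamped on the cam lift

ROBOT

A 6-joint arm with a two-finger parallel gripper is mounted at the origin on the work surface. World frame = base frame: x ahead of the robot, y to its left, z up, the work surface at z = 0. Lengths are in mm, angles in rad, forces in N, time in s.
With the tool pointing down it reaches from about 350 to 875 mm from the base axis. Payload 4.2 kg.
Tool frame: the origin (TCP) lies at the very end of the fingers, on their centre line; the grasp point (between the pads) lies arm.grip_depth behind it (arm.grip_depth is the distance from the TCP to the grasp point, in mm); x points along the fingers, y is the direction in which the jaws open and shut, and the axes are right-handed (so a half turn about x gives the same grasp; the last joint's range is limited). The gripper opens to 85 mm and grips with 20 to 120 N. Pads are 22 mm wide; open, the fingers measure 114 mm over their backs; the gripper's body (76 mm by 85 mm) begins 54 mm behind the grasp point. The pads swing forward as they close: fully open they stand 13 mm farther back than shut.
Start: joints at [1.592, 0.385, 0.008, 0, -1.194, -0.259], TCP at [147.197, 607.398, 231.312] pointing down, gripper open.
Joint ranges: [-3.14, 3.14], [-1.21, 2.06], [-1.07, 1.41], [-3.16, 2.05], [-2.99, -0.16], [-3.1, 3.1]. Speed limits (rad/s): [2.79, 2.79, 3.14, 3.14, 3.14, 3.14].

INTERFACE

Orientations are given as a unit quaternion [x, y, z, w].
In Python, from bench import arm, get_image, models gives the robot as it stands.
- The arm moves only by the tool arm_command, never from a script. Its argument "rows" is a list of rows, each an object of numbers: "dx", "dy", "dz": the shift along the tool's x, y, z in m; "wx", "wy", "wz": the turn, a rotation vector about the tool's x, y, z in degrees; "gripper": the closure, from -1 (fully open) to 1 (shut). A call has exactly 8 rows; each row is the pose to reach, as a shift and turn from the pose measured when the call began, along the tool's axes at that moment; what a row does not reach only later rows make up. A row lasts 1/10 s, in which the tool goes at most 50 mm and 8.59 degrees, less where a joint would pass 70% of its speed; a pose out of reach is approached as far as the arm can. A call with a gripper value outside its range is refused whole. The fingers move at their own pace and stop on an object; the grip force is fixed at half the most. Time passes only in rows, so rows that repeat a pose let the fingers close, or fill a call up. It gives the time, the measured TCP pose, the force and the opening at its end, in the units of the state.
- arm.read_state(): the state, without advancing time (a new reading comes with each control period).
- get_image(name): name is "scene" or "top" or "wrist"; returns a dict with "img" (420x560x3 uint8, red, green, blue), "K" (3x3 intrinsics, pixels), "k1" (the pictures are not rectified: a ray, as slopes to the right and down, at radius r is drawn at 1 + k1 r^2 times it, then the intrinsics apply), "rvec" (rotation vector, rad) and "tvec" (3), from world to camera coordinates, as OpenCV has them; the wrist camera has in their place "T_tool_cam" (4x4, takes a point from camera to tool coordinates, whose origin is the TCP and whose axes are the tool frame's). Camera axes: x right, y down, z forward; pixel columns grow to the right and rows downward; lengths in mm; the calibration is good to about 2 mm. A picture is of the moment at which its call begins: read the wrist's pose just before it. There is no depth.
- arm.job_done(): hands the job in, once; it reports no verdict.
Trained networks look in the newest picture that a camera, given by its name, has taken for a name from the list of things; names that differ only in an ending like _2 or _b are one class to them, and where a whole thing is asked for, a point or a joint stands for the part that bears it (a point fixed in the world has none). Each returns a list of dicts, best first, with "conf" (0 to 1); they miss things now and then, are a little off and sometimes report something else, mostly with a low value. They report only what shows in the picture. A call takes as long as a camera call.
- models.cut_out(camera, query): "mask" (420x560 bool, what is visible of it) and "extent" ([left, top, right, bottom] in pixels, round what is visible of it).
The state is a dict: "clock": time; "joints": joint angles; "joint_vel": joint speeds; "joint_efforts": joint torques, N m; "position": TCP position; "ee_rot": TCP orientation; "contact_force": force on the tool from outside, world axes, zero at the start; "wrist_torque": the same for the moment, N m; "gripper_width": finger opening in mm.
Only numpy, scipy, OpenCV 4.12 (cv2) and the standard library are available. Lean on these libraries where they do the work, as an engineer would, in place of code of your own. Each camera call takes 0.05 s, during which the arm holds its last target.

TASK

Take the pale wooden dowel out of the dowel stand, push it all the way down through the brass funnel into the hole of the dark chair rail in the gluing jig, and let go of it. Then swing the jig's cam lever by its red grip until the lever stands straight up, the cam's highest lift, and keep holding the grip there: the lever springs back if released, so finish while still holding it. Leave the black pin and the other things on the bench where they are.

Things in the scene. Friction and masses are not known exactly. Their poses are not given: they have to be found in the camera images.
- dowel_mid (a point): Centre (half-way up) of the pale wooden dowel, 12 mm diameter, 90 mm long, z along it, round. It starts upright in one of the two holes of the green stand (its foot 10 mm above the bench, its upper 60 mm standing out). Fully down in the rail's hole, its centre lies 5 mm above the funnel's mouth, 50 mm of it standing out.
- pin_mid (a point): Centre of the black pin, 12 mm diameter, 90 mm long, upright in the stand's other hole; stays there.
- stand: Green painted dowel stand fixed to the bench, 50 (x) x 110 (y) x 40 high mm; origin at the centre of its underside. Two 13.5 mm holes 30 mm deep at y = -30 and +30 mm; either may hold the dowel.
- rail_hole (a point): Centre of the mouth of the brass funnel (guide bush, 26 mm wide inside, 33 outside, 8 mm high) over the hole in the dark wooden chair rail, 150 x 45 x 42 mm high. Hole 14.5 mm wide, vertical, its floor 40 mm below the mouth. Axes: x along the rail = the jig's x, z up. Blue stop lips cover the rail's ends beyond 60 mm in x, tops 17 mm above the mouth. The rail rises 13 mm, lever level to upright.
- cam_pivot (a point): Point on the axis of the cam lever, in the plane of the red grip's middle, 45 mm above the bench; axes as the jig's: the lever turns about y. It lies 118 mm from the hole on the -y side.
- lever_grip (a point): Red round grip of the cam lever, 22 mm diameter, 70 mm long, lying level along the jig's y (parallel to the lever's axis), sticking out to the -y side of the steel lever arm; this point at the grip's centre, 120 mm from the axis. The arm (10 mm thick) lies 40 to 50 mm from this point on the +y side. It turns with the lever.
- lever (a joint): Angle of the cam lever, rad: 0 level, the arm pointing along the jig's +x (away from the robot); 1.571 straight up, the cam's highest lift; beyond it the rail sinks again; travel 0 to 2.3. It starts between about 0.1 and 0.45, held by friction; a spring pulls it back, about 5 N at the grip when upright (up to 9 N to move it there).
- tape: Steel tape measure, a round can 64 mm wide, 34 mm high, origin centre of its underside. Bystander.
- square: Try square lying flat: dark wooden stock 110 x 24 x 18 mm along x, steel blade reaching 170 mm to -y; origin centre of the stock's underside. Bystander.
- block: Dark wooden joint sample with a groove, 90 x 55 x 40 mm, origin centre of its underside. Bystander.

How it is judged (in metres and radians):
On the way:
1. the dowel is fully down in the rail's hole and let go, the lever still down (z of dowel_mid in the frame of rail_hole below 0.008 m and horizontal distance between dowel_mid and rail_hole below 0.006 m and angle between dowel_mid's own z axis and vertical below 0.12 rad and contact force between the fingers and dowel below 0.1 N and value of joint lever below 0.8 rad), for 0.2 s.
At the end, for the whole second after the job is handed in: The lever stands upright within 0.17 rad (10 degrees) and still, with the fingers bearing on the lever with more than 1 N; the dowel is upright in the rail's hole, within 3 mm of fully down, and not touched by the fingers (z of dowel_mid in the frame of rail_hole below 0.008 m and horizontal distance between dowel_mid and rail_hole below 0.006 m and angle between dowel_mid's own z axis and vertical below 0.12 rad and contact force between the fingers and dowel below 0.1 N and value of joint lever between 1.4 and 1.74 rad and velocity of joint lever between -0.1 and 0.1 rad/s and contact force between the fingers and lever above 1 N); the arm keeps its last pose, push and grip.
It fails at once if a bystander is shifted more than 40 mm (distance of any of tape, square, block from where it was at the start of the episode above 0.04 m).
It fails at once if the black pin leaves its place in the stand (distance of pin_mid from where it was at the start of the episode above 0.025 m).
It also fails if it takes over 64 s, if anything falls off the work surface, if the arm or the gripper's body presses on something with over 40 N, if the wrist force passes 120 N, or if a joint passes its speed limit or range.

## Working session

There is one attempt and no reset: what is moved stays moved. The work goes in short steps, Python scripts to look and compute and a tool call to move; the robot and the scene stay as the last step left them, time stands still between calls to the robot, and variables do not carry over. Pictures are saved under pics/ and viewed, and the job is handed in when it is done.

Besides the shell and the picture viewer there is one more tool, called after "Call:" by a JSON object that holds its "fn" and its "kwargs", one argument or row to a line. arm_command: Moves the arm, as the interface text tells. Its arguments: {"type":"object","properties":{"rows":{"type":"array"}},"required":["rows"]}

```bash
ls; mkdir -p pics
cat > h.py <<'E'
import numpy as np, cv2
from bench import arm,get_image,models
from scipy.spatial.transform import Rotation as R
def save(im,name): cv2.imwrite('pics/'+name,cv2.cvtColor(im['img'],cv2.COLOR_RGB2BGR))
E
python3 - <<'E'
from h import *
s=arm.read_state(); print(s, arm.grip_depth)
for n in ['scene','top','wrist']:
    im=get_image(n); save(im,n+'0.png'); print(n,im['K'].tolist(),im['k1'],im.get('rvec'),im.get('tvec'),im.get('T_tool_cam'))
    for q in ['dowel_mid','pin_mid','stand','rail_hole','cam_pivot','lever_grip','lever','tape','square','block']:
        try:
            r=models.cut_out(n,q); print(q,[(round(d['conf'],2),d['extent']) for d in r[:2]])
        except Exception as e: print(q,e)
print(arm.read_state()['clock'])
E
```

```text
pics
{'clock': 0.0, 'joints': array([ 1.59160752e+00,  3.85528997e-01,  6.60905367e-03, -4.94951983e-04,
       -1.19400585e+00, -2.58597412e-01]), 'joint_vel': array([-2.28484732e-04,  1.06696766e-03, -9.68550706e-04,  7.23590568e-05,
       -1.99128540e-04, -7.85421893e-04]), 'joint_efforts': array([ 1.13729220e-03, -3.92290092e+01,  1.88399702e+01,  4.18608919e+00,
       -4.67366845e-03,  1.20809611e-05]), 'position': array([147.06669659, 606.83841077, 230.23226332]), 'ee_rot': array([-0.70205068,  0.08470445,  0.70216313,  0.08316806]), 'contact_force': array([-0.21858999,  0.08159662,  0.11637487]), 'wrist_torque': array([ 0.01365185, -0.03392236,  0.02727315]), 'gripper_width': 85.50354739890568} 18.700000000000003
scene [[480.11371570420135, 0.0, 285.3713545926202], [0.0, 480.11371570420135, 206.77839980005328], [0.0, 0.0, 1.0]] -0.15073307731885915 [ 1.88572287  1.80758559 -0.58500034] [  -5.15961264 -423.20531829 1478.51095427] None
dowel_mid [(0.38, [403.7, 181.4, 411.1, 202.8])]
pin_mid [(0.48, [429.3, 179.5, 438.0, 200.6])]
stand [(0.89, [390.7, 191.3, 442.3, 219.8])]
ra
[... 995 characters left out ...]
8, [261.3, 196.5, 341.3, 270.7])]
tape [(0.72, [192.1, 139.1, 222.0, 165.4])]
square [(0.9, [412.3, 214.7, 484.3, 255.3]), (0.23, [134.4, 220.4, 178.9, 241.6])]
block []
wrist [[292.84280429107315, 0.0, 281.9321880588632], [0.0, 292.84280429107315, 207.44402970110318], [0.0, 0.0, 1.0]] 0.011033803196631256 None None [[ 8.23222899e-04 -2.96361270e-01  9.55075557e-01 -1.43265413e+02]
 [ 9.99999486e-01 -3.21372516e-04 -9.61667207e-04 -5.11378890e-01]
 [ 5.91935950e-04  9.55075858e-01  2.96360853e-01 -7.42406016e+01]
 [ 0.00000000e+00  0.00000000e+00  0.00000000e+00  1.00000000e+00]]
dowel_mid []
pin_mid []
stand []
rail_hole []
cam_pivot []
lever_grip []
lever []
tape []
square []
block []
1.65
```

View pictures.

Run:
```python
import cv2
a=cv2.imread('pics/scene0.png'); b=cv2.imread('pics/top0.png')
cv2.imwrite('pics/sz.png',cv2.resize(a[100:310,210:450],None,fx=3.3,fy=2.8*1,interpolation=cv2.INTER_CUBIC)[:600,:800])
cv2.imwrite('pics/tz.png',cv2.resize(b[130:320,90:350],None,fx=3,fy=3,interpolation=cv2.INTER_CUBIC))
```

```text
(no output)
```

View pics/scene0.png

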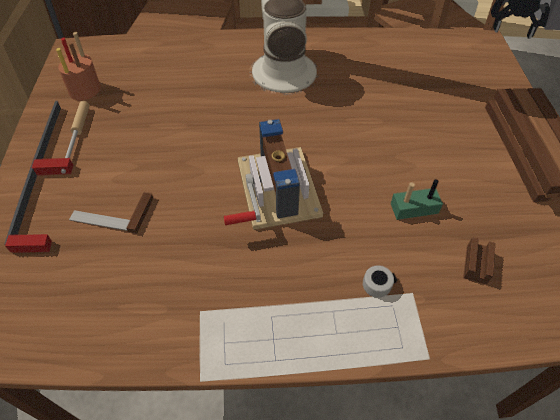

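View pics/top0.png

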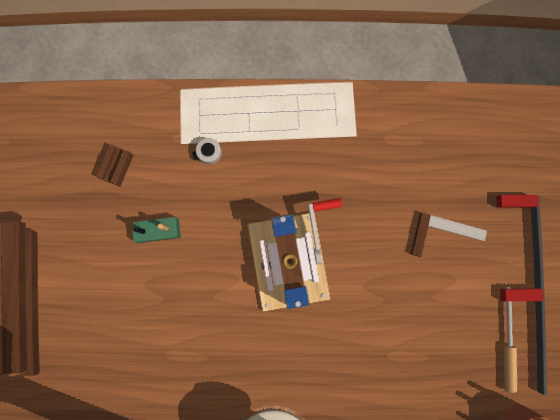

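View pics/sz.png

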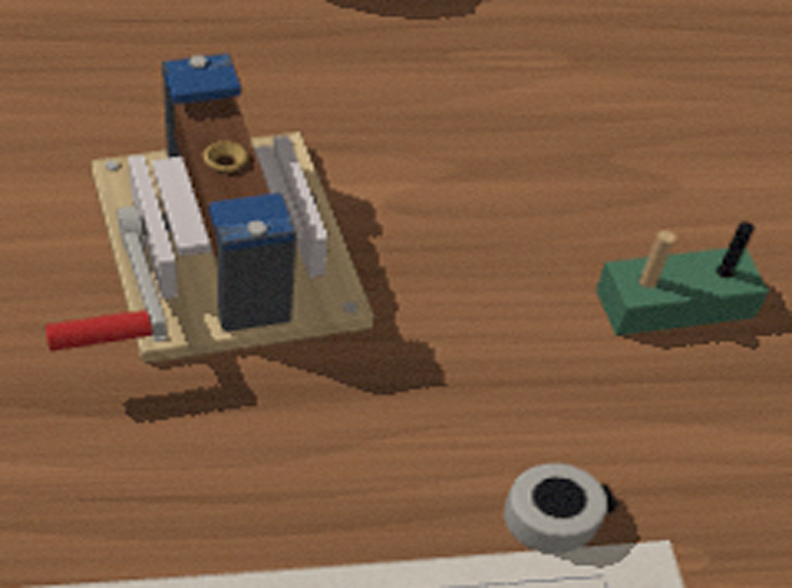

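View pics/tz.png

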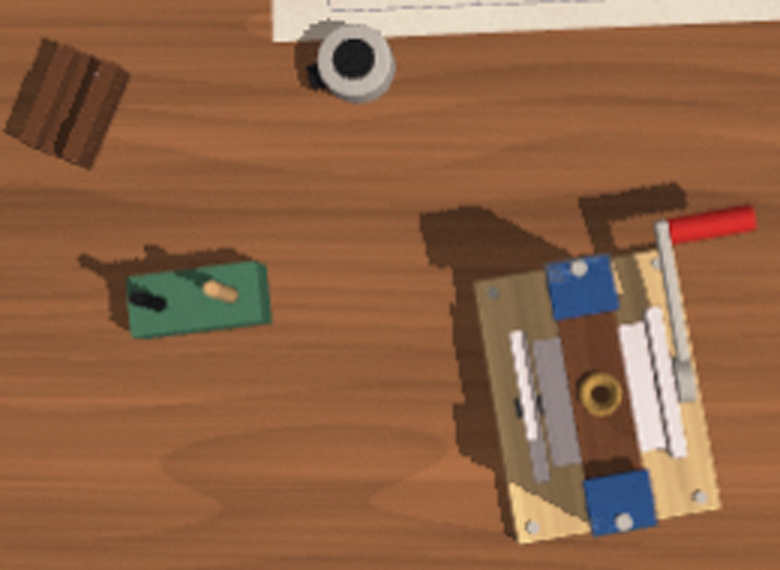

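View pics/wrist0.png

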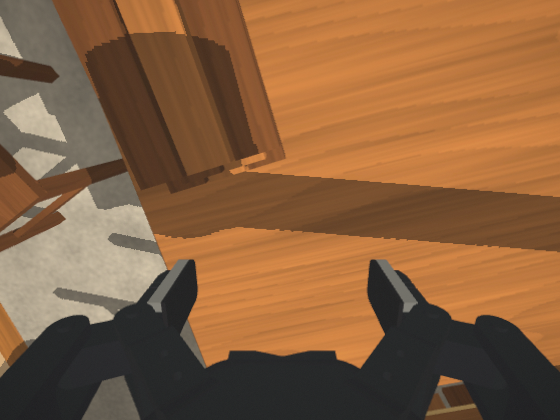

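```bash
cat >> h.py <<'E'
def campar(n):
    P={'scene':(480.1137,285.3714,206.7784,-0.150733,[1.88572287,1.80758559,-0.58500034],[-5.15961264,-423.20531829,1478.51095427]),
       'top':(454.4442,275.2239,207.0683,-0.095371,[2.16448865,-2.15262063,0.133513],[-4.4288674,599.17194352,1088.20965019])}
    return P[n]
def undist(u,v,f,cx,cy,k1):
    x,y=(u-cx)/f,(v-cy)/f; rd=np.hypot(x,y); r=rd
    for _ in range(20): r=rd/(1+k1*r*r)
    s=r/rd if rd>0 else 1
    return x*s,y*s
def ray(n,u,v):
    f,cx,cy,k1,rv,t=campar(n); Rm=R.from_rotvec(rv).as_matrix()
    x,y=undist(u,v,f,cx,cy,k1); d=Rm.T@np.array([x,y,1]); return -Rm.T@np.array(t),d/np.linalg.norm(d)
def plane(n,u,v,z):
    c,d=ray(n,u,v); return c+d*(z-c[2])/d[2]
def tri(a,b):
    L=[ray('scene',*a),ray('top',*b)]
    A=sum(np.eye(3)-np.outer(d,d) for c,d in L); bb=sum((np.eye(3)-np.outer(d,d))@c for c,d in L)
    p=np.linalg.solve(A,bb); return p,[np.linalg.norm((np.eye(3)-np.outer(d,d))@(p-c)) for c,d in L]
def proj(n,p):
    f,cx,cy,k1,rv,t=campar(n); q=R.from_rotvec(rv).as_matrix()@np.asarray(p,float)+t; x,y=q[:2]/q[2]; s=1+k1*(x*x+y*y); return f*x*s+cx,f*y*s+cy
def wproj(p,pos,quat,im):
    T=im['T_tool_cam']; pt=R.from_quat(quat).inv().apply(np.asarray(p,float)-pos); q=T[:3,:3].T@(pt-T[:3,3]); x,y=q[:2]/q[2]; s=1+im['k1']*(x*x+y*y); K=im['K']; return K[0,0]*x*s+K[0,2],K[1,1]*y*s+K[1,2]
def wray(u,v,pos,quat,im):
    T=im['T_tool_cam'];K=im['K']; x,y=undist(u,v,K[0,0],K[0,2],K[1,2],im['k1']); Rt=R.from_quat(quat)
    d=Rt.apply(T[:3,:3]@np.array([x,y,1])); return pos+Rt.apply(T[:3,3]), d/np.linalg.norm(d)
def wplane(u,v,z,pos,quat,im):
    c,d=wray(u,v,pos,quat,im); return c+d*(z-c[2])/d[2]
E
python3 - <<'E'
from h import *
np.set_printoptions(precision=1,suppress=True)
S=lambda u,v:(210+u/3.3,100+v/2.8); T=lambda u,v:(90+u/3,130+v/3)
print('cams',ray('scene',280,200)[0],ray('top',280,200)[0])
for k,a,b in [('funnel',(226,156),(601,394)),('dtopL',(667,237),(208,287)),('dtopR',(667,237),(237,297)),('ptop',(743,229),(135,298)),('grip',(97,332),(713,224)),('gripfar',(50,336),(754,218)),('gripnear',(150,325),(670,233)),('boltfar',(258,227),(580,267)),('boltnear',(199,62),(624,522)),('pivot',(130,215),(686,380))]:
    print(k,*tri(S(*a),T(*b)))
for q in [(130,280),(265,262),(270,322),(135,338)]: print(plane('top',*T(*q),40))
for q in [(598,275),(768,290),(752,250),(622,333)]: print('s',plane('scene',*S(*q),40))
E
```

```text
cams [1218.6  -61.3  936.1] [ 461.6   -0.5 1153.3]
funnel [465.6 -34.7 117.1] [np.float64(1.2792137729281088), np.float64(1.2792137729280997)]
dtopL [546.2 269.7  97.2] [np.float64(0.5914305785649909), np.float64(0.5914305785651234)]
dtopR [541.3 259.9  90.8] [np.float64(11.139723197570776), np.float64(11.13972319757076)]
ptop [537.2 327.8  94.5] [np.float64(0.9280083103131354), np.float64(0.9280083103131586)]
grip [ 602.4 -126.7   64.3] [np.float64(1.2606037292563128), np.float64(1.2606037292562566)]
gripfar [ 607.1 -158.7   67.3] [np.float64(2.03698360389518), np.float64(2.0369836038952784)]
gripnear [595.2 -91.6  62. ] [np.float64(1.7971884276608554), np.float64(1.7971884276608656)]
boltfar [559.9 -17.7 138.4] [np.float64(1.67684201191676), np.float64(1.676842011916756)]
boltnear [371.6 -51.1 134.6] [np.float64(1.472721001138867), np.float64(1.4727210011388776)]
pivot [ 477.2 -104.7   58.5] [np.float64(1.3232458347155545), np.float64(1.323245834715582)]
[556.2 350.6  40. ]
[571.9 238.2  40. ]
[522.5 232.6  40. ]
[508.3 344.4  40. ]
s [540.1 232.   40. ]
s [560.6 354.7  40. ]
s [516.9 353.2  40. ]
s [600.6 238.4  40. ]
```

Run:
```python
from h import *
np.set_printoptions(precision=3,suppress=True)
s=arm.read_state(); M=R.from_quat(s['ee_rot']).as_matrix(); print(M)
S=lambda u,v:(210+u/3.3,100+v/2.8); T=lambda u,v:(90+u/3,130+v/3)
print(plane('scene',*S(667,237),100),plane('top',*T(208,287),100),plane('scene',*S(743,229),100),plane('top',*T(135,298),100))
c,d=ray('scene',412,184);print(s['clock'])
```

```text
[[-0.    -0.236 -0.972]
 [-0.    -0.972  0.236]
 [-1.     0.     0.   ]]
[548.471 267.988 100.   ] [546.077 269.6   100.   ] [541.77  324.305 100.   ] [537.015 327.091 100.   ]
1.65
```

Call:
{"fn": "arm_command", "kwargs": {
  "rows": [
    {"dx":0,"dy":0.028,"dz":-0.056,"wx":8,"gripper":-1},
    {"dx":0,"dy":0.056,"dz":-0.112,"wx":16,"gripper":-1},
    {"dx":0,"dy":0.084,"dz":-0.168,"wx":24,"gripper":-1},
    {"dx":0,"dy":0.112,"dz":-0.224,"wx":32,"gripper":-1},
    {"dx":0,"dy":0.14,"dz":-0.28,"wx":40,"gripper":-1},
    {"dx":0.01,"dy":0.168,"dz":-0.336,"wx":48,"gripper":-1},
    {"dx":0.02,"dy":0.18,"dz":-0.36,"wx":56,"gripper":-1},
    {"dx":0.03,"dy":0.19,"dz":-0.38,"wx":64,"gripper":-1}
  ]
}}

```text
validation failed for argument at $.ro...
```

```bash
cat >> h.py <<'E'
def rel(target,alpha=None,quatnow=None):
    "tool-axes shift (m) and turn (deg) to world target [mm] tool-down yaw alpha deg"
    s=arm.read_state(); M=R.from_quat(s['ee_rot'])
    d=M.inv().apply(np.asarray(target,float)-s['position'])/1000
    if alpha is not None:
        a=np.radians(alpha); y=np.array([np.cos(a),np.sin(a),0]); x=np.array([0,0,-1.]); D=R.from_matrix(np.c_[x,y,np.cross(x,y)])
        w=np.degrees((M.inv()*D).as_rotvec())
    else: w=None
    print('t',round(s['clock'],2),'pos',s['position'].round(1),'w',round(s['gripper_width'],1),'F',s['contact_force'].round(1)); print('d',d.round(4),'rot',None if w is None else w.round(1))
E
python3 -c "
from h import *
rel([547,269.5,180],-171)"
```

```text
t 1.65 pos [147.2 607.4 231.3] w 85.6 F [0.3 0.1 0.3]
d [ 0.0513  0.2342 -0.4682] rot [67.4 -0.  -0. ]
```

Call:
{"fn": "arm_command", "kwargs": {
  "rows": [
    {"dx":0.0,"dy":0.02,"dz":-0.04,"wx":8.0,"wy":0.0,"wz":0.0,"gripper":-1.0},
    {"dx":0.0,"dy":0.04,"dz":-0.08,"wx":16.0,"wy":0.0,"wz":0.0,"gripper":-1.0},
    {"dx":0.0,"dy":0.06,"dz":-0.12,"wx":24.0,"wy":0.0,"wz":0.0,"gripper":-1.0},
    {"dx":0.0,"dy":0.08,"dz":-0.16,"wx":32.0,"wy":0.0,"wz":0.0,"gripper":-1.0},
    {"dx":0.0,"dy":0.1,"dz":-0.2,"wx":40.0,"wy":0.0,"wz":0.0,"gripper":-1.0},
    {"dx":0.0,"dy":0.12,"dz":-0.24,"wx":48.0,"wy":0.0,"wz":0.0,"gripper":-1.0},
    {"dx":0.01,"dy":0.14,"dz":-0.28,"wx":56.0,"wy":0.0,"wz":0.0,"gripper":-1.0},
    {"dx":0.02,"dy":0.16,"dz":-0.32,"wx":64.0,"wy":0.0,"wz":0.0,"gripper":-1.0}
  ]
}}

```text
clock: 2.45
position: [421.8, 375.4, 211.7]
ee_rot: [-0.55, 0.444, 0.55, 0.445]
contact_force: [0.5, 0.1, 0.5]
gripper_width: 85.6
```

```bash
python3 -c "
from h import *
rel([547,269.5,180],-171)"
```

```text
t 2.45 pos [421.8 375.4 211.7] w 85.6 F [0.5 0.1 0.5]
d [ 0.0317 -0.1003 -0.1298] rot [3.1 0.1 0.1]
```

Call:
{"fn": "arm_command", "kwargs": {
  "rows": [
    {"dx":0.005,"dy":-0.025,"dz":-0.032,"wx":3.0,"wy":0.0,"wz":0.0,"gripper":-1.0},
    {"dx":0.01,"dy":-0.05,"dz":-0.065,"wx":3.0,"wy":0.0,"wz":0.0,"gripper":-1.0},
    {"dx":0.02,"dy":-0.075,"dz":-0.098,"wx":3.0,"wy":0.0,"wz":0.0,"gripper":-1.0},
    {"dx":0.03,"dy":-0.1,"dz":-0.13,"wx":3.0,"wy":0.0,"wz":0.0,"gripper":-1.0},
    {"dx":0.032,"dy":-0.1,"dz":-0.13,"wx":3.0,"wy":0.0,"wz":0.0,"gripper":-1.0},
    {"dx":0.032,"dy":-0.1,"dz":-0.13,"wx":3.0,"wy":0.0,"wz":0.0,"gripper":-1.0},
    {"dx":0.032,"dy":-0.1,"dz":-0.13,"wx":3.0,"wy":0.0,"wz":0.0,"gripper":-1.0},
    {"dx":0.032,"dy":-0.1,"dz":-0.13,"wx":3.0,"wy":0.0,"wz":0.0,"gripper":-1.0}
  ]
}}

```text
clock: 3.25
position: [546.3, 270.3, 180.4]
ee_rot: [0.538, -0.457, -0.538, -0.459]
contact_force: [0.5, -0.0, 0.3]
gripper_width: 85.4
```

```bash
python3 -c "
from h import *
rel([547,269.5,180],-171)
s=arm.read_state(); im=get_image('wrist'); save(im,'w1.png')
for z in (100,40): print(wproj([547,269.5,z],s['position'],s['ee_rot'],im))
import pickle; pickle.dump((s,im),open('w1.pkl','wb'))
for d in models.cut_out('wrist','dowel_mid')[:2]: print(d['conf'],d['extent'])
"
```

```text
t 3.25 pos [546.3 270.3 180.4] w 85.4 F [ 0.5 -0.   0.3]
d [ 0.0004 -0.0005 -0.0009] rot [0.2 0.1 0.1]
(np.float64(280.2425452146447), np.float64(212.2527372417766))
(np.float64(280.70061330348244), np.float64(193.38698249595396))
0.88 [277.3, 187.8, 292.6, 220.7]
```

View pics/w1.png

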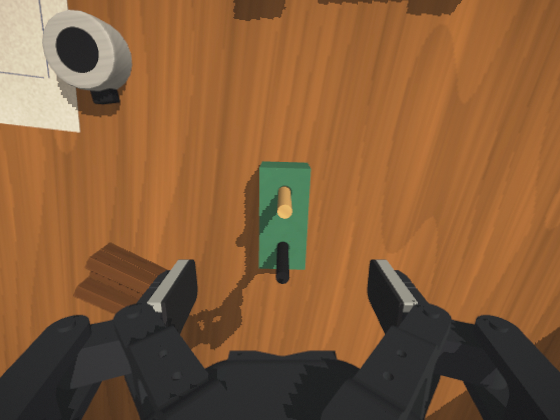

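```bash
python3 -c "
from h import *
import pickle; s,im=pickle.load(open('w1.pkl','rb'))
print(wplane(285,212,100,s['position'],s['ee_rot'],im), wplane(285,192,42,s['position'],s['ee_rot'],im), wplane(282,276,100,s['position'],s['ee_rot'],im))
a=cv2.imread('pics/w1.png')[150:290,230:340]; cv2.imwrite('pics/w1z.png',cv2.resize(a,None,fx=5,fy=4,interpolation=cv2.INTER_CUBIC))
"
```

```text
[543.25925385 268.6795401  100.        ] [543.08760159 266.90366298  42.        ] [536.41642443 326.43517525 100.        ]
```

View pics/w1z.png

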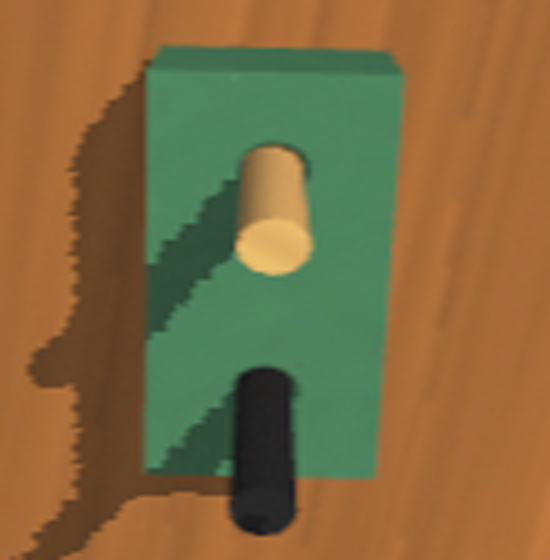

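```bash
python3 -c "
from h import *
rel([543.4,268.7,62],-171)
"
```

```text
t 3.35 pos [546.3 270.3 180.4] w 85.6 F [-0.7  0.4  0.5]
d [ 0.1184  0.0034 -0.0013] rot [0.2 0.1 0.1]
```

Call:
{"fn": "arm_command", "kwargs": {
  "rows": [
    {"dx":0.02,"dy":0.003,"dz":-0.001,"wx":0.0,"wy":0.0,"wz":0.0,"gripper":-1.0},
    {"dx":0.05,"dy":0.0034,"dz":-0.0013,"wx":0.0,"wy":0.0,"wz":0.0,"gripper":-1.0},
    {"dx":0.08,"dy":0.0034,"dz":-0.0013,"wx":0.0,"wy":0.0,"wz":0.0,"gripper":-1.0},
    {"dx":0.1,"dy":0.0034,"dz":-0.0013,"wx":0.0,"wy":0.0,"wz":0.0,"gripper":-1.0},
    {"dx":0.115,"dy":0.0034,"dz":-0.0013,"wx":0.0,"wy":0.0,"wz":0.0,"gripper":-1.0},
    {"dx":0.118,"dy":0.0034,"dz":-0.0013,"wx":0.0,"wy":0.0,"wz":0.0,"gripper":-1.0},
    {"dx":0.118,"dy":0.0034,"dz":-0.0013,"wx":0.0,"wy":0.0,"wz":0.0,"gripper":0.4},
    {"dx":0.118,"dy":0.0034,"dz":-0.0013,"wx":0.0,"wy":0.0,"wz":0.0,"gripper":0.4}
  ]
}}

```text
clock: 4.15
position: [543.9, 269.5, 63.6]
ee_rot: [0.539, -0.457, -0.538, -0.46]
contact_force: [-0.6, -0.3, 0.7]
gripper_width: 59.2
```

```bash
python3 -c "
from h import *
rel([543.4,268.7,62],-171)
s=arm.read_state(); im=get_image('wrist'); save(im,'w2.png')
"
```

```text
t 4.15 pos [543.9 269.5  63.6] w 59.2 F [-0.6 -0.3  0.7]
d [ 0.0016  0.0006 -0.0007] rot [0.2 0.2 0.2]
```

View pics/w2.png

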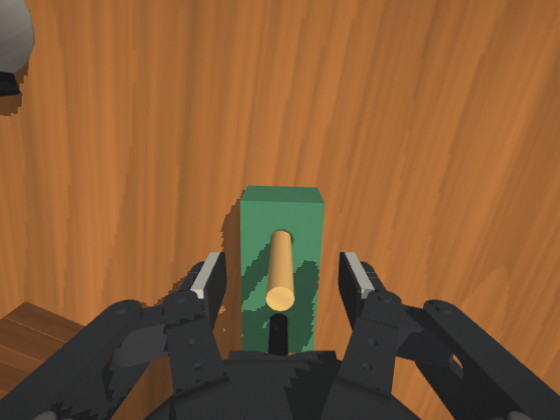

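Call:
{"fn": "arm_command", "kwargs": {
  "rows": [
    {"dx":0.001,"dy":0.0004,"dz":-0.0005,"wx":0.0,"wy":0.0,"wz":0.0,"gripper":1.0},
    {"dx":0.001,"dy":0.0004,"dz":-0.0005,"wx":0.0,"wy":0.0,"wz":0.0,"gripper":1.0},
    {"dx":0.001,"dy":0.0004,"dz":-0.0005,"wx":0.0,"wy":0.0,"wz":0.0,"gripper":1.0},
    {"dx":0.001,"dy":0.0004,"dz":-0.0005,"wx":0.0,"wy":0.0,"wz":0.0,"gripper":1.0},
    {"dx":0.001,"dy":0.0004,"dz":-0.0005,"wx":0.0,"wy":0.0,"wz":0.0,"gripper":1.0},
    {"dx":0.001,"dy":0.0004,"dz":-0.0005,"wx":0.0,"wy":0.0,"wz":0.0,"gripper":1.0},
    {"dx":0.001,"dy":0.0004,"dz":-0.0005,"wx":0.0,"wy":0.0,"wz":0.0,"gripper":1.0},
    {"dx":0.001,"dy":0.0004,"dz":-0.0005,"wx":0.0,"wy":0.0,"wz":0.0,"gripper":1.0}
  ]
}}

```text
clock: 5.0
position: [543.9, 269.0, 63.4]
ee_rot: [0.539, -0.456, -0.538, -0.46]
contact_force: [-2.0, -0.2, 5.5]
gripper_width: 10.5
```

```bash
python3 -c "
from h import *
rel([543.4,268.7,62],-171)
s=arm.read_state(); im=get_image('wrist'); save(im,'w3.png')
"
```

```text
t 5.0 pos [543.9 269.   63.4] w 10.5 F [-2.  -0.2  5.5]
d [ 0.0014  0.0005 -0.0002] rot [0.2 0.2 0.3]
```

View pics/w3.png

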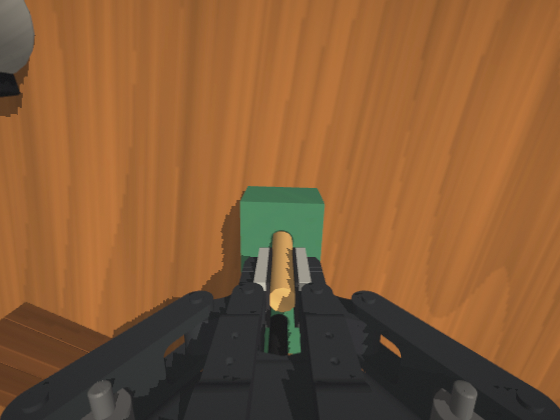

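Call:
{"fn": "arm_command", "kwargs": {
  "rows": [
    {"dx":-0.01,"dy":0.0,"dz":0.0,"wx":0.0,"wy":0.0,"wz":0.0,"gripper":1.0},
    {"dx":-0.03,"dy":0.0,"dz":0.0,"wx":0.0,"wy":0.0,"wz":0.0,"gripper":1.0},
    {"dx":-0.055,"dy":0.0,"dz":0.0,"wx":0.0,"wy":0.0,"wz":0.0,"gripper":1.0},
    {"dx":-0.08,"dy":0.0,"dz":0.0,"wx":0.0,"wy":0.0,"wz":0.0,"gripper":1.0},
    {"dx":-0.105,"dy":0.0,"dz":0.0,"wx":0.0,"wy":0.0,"wz":0.0,"gripper":1.0},
    {"dx":-0.13,"dy":0.0,"dz":0.0,"wx":0.0,"wy":0.0,"wz":0.0,"gripper":1.0},
    {"dx":-0.14,"dy":0.0,"dz":0.0,"wx":0.0,"wy":0.0,"wz":0.0,"gripper":1.0},
    {"dx":-0.145,"dy":0.0,"dz":0.0,"wx":0.0,"wy":0.0,"wz":0.0,"gripper":1.0}
  ]
}}

```text
clock: 5.85
position: [543.2, 268.5, 209.2]
ee_rot: [0.539, -0.456, -0.538, -0.461]
contact_force: [-0.0, -0.6, 0.0]
gripper_width: 10.4
```

```bash
python3 -c "
from h import *
rel([465.6,-34.7,215],-170)
s=arm.read_state(); im=get_image('wrist'); save(im,'w4.png')
"
```

```text
t 5.85 pos [543.2 268.5 209.2] w 10.4 F [-0.  -0.6  0. ]
d [-0.0077  0.1251 -0.2869] rot [-0.8  0.2  0.3]
```

View pics/w4.png

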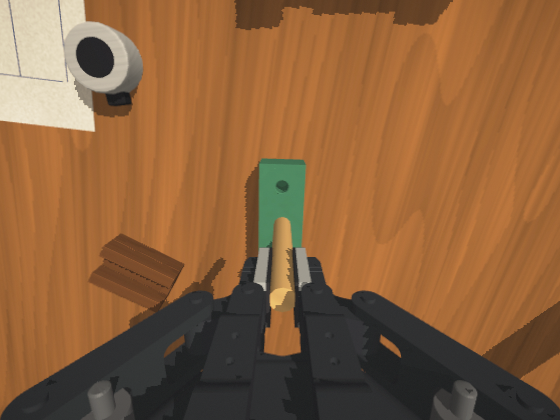

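Call:
{"fn": "arm_command", "kwargs": {
  "rows": [
    {"dx":-0.004,"dy":0.012,"dz":-0.028,"wx":0.0,"wy":0.0,"wz":0.0,"gripper":1.0},
    {"dx":-0.008,"dy":0.03,"dz":-0.07,"wx":0.0,"wy":0.0,"wz":0.0,"gripper":1.0},
    {"dx":-0.008,"dy":0.05,"dz":-0.115,"wx":0.0,"wy":0.0,"wz":0.0,"gripper":1.0},
    {"dx":-0.008,"dy":0.07,"dz":-0.16,"wx":-0.5,"wy":0.0,"wz":0.0,"gripper":1.0},
    {"dx":-0.008,"dy":0.09,"dz":-0.205,"wx":-0.8,"wy":0.2,"wz":0.3,"gripper":1.0},
    {"dx":-0.008,"dy":0.11,"dz":-0.25,"wx":-0.8,"wy":0.2,"wz":0.3,"gripper":1.0},
    {"dx":-0.008,"dy":0.122,"dz":-0.278,"wx":-0.8,"wy":0.2,"wz":0.3,"gripper":1.0},
    {"dx":-0.008,"dy":0.125,"dz":-0.287,"wx":-0.8,"wy":0.2,"wz":0.3,"gripper":1.0}
  ]
}}

```text
clock: 6.7
position: [463.6, -37.3, 214.0]
ee_rot: [-0.54, 0.456, 0.542, 0.455]
contact_force: [0.6, -0.3, 0.0]
gripper_width: 10.1
```

Call:
{"fn": "arm_command", "kwargs": {
  "rows": [
    {"dx":0.0,"dy":0.0,"dz":0.0,"wx":0.0,"wy":0.0,"wz":0.0,"gripper":1.0},
    {"dx":0.0,"dy":0.0,"dz":0.0,"wx":0.0,"wy":0.0,"wz":0.0,"gripper":1.0},
    {"dx":0.0,"dy":0.0,"dz":0.0,"wx":0.0,"wy":0.0,"wz":0.0,"gripper":1.0},
    {"dx":0.0,"dy":0.0,"dz":0.0,"wx":0.0,"wy":0.0,"wz":0.0,"gripper":1.0},
    {"dx":0.0,"dy":0.0,"dz":0.0,"wx":0.0,"wy":0.0,"wz":0.0,"gripper":1.0},
    {"dx":0.0,"dy":0.0,"dz":0.0,"wx":0.0,"wy":0.0,"wz":0.0,"gripper":1.0},
    {"dx":0.0,"dy":0.0,"dz":0.0,"wx":0.0,"wy":0.0,"wz":0.0,"gripper":1.0},
    {"dx":0.0,"dy":0.0,"dz":0.0,"wx":0.0,"wy":0.0,"wz":0.0,"gripper":1.0}
  ]
}}

```text
clock: 7.5
position: [463.7, -37.1, 214.0]
ee_rot: [-0.54, 0.456, 0.542, 0.455]
contact_force: [0.2, -0.2, -0.1]
gripper_width: 10.3
```

```bash
python3 -c "
from h import *
rel([465.6,-34.7,215],-170)
s=arm.read_state(); im=get_image('wrist'); save(im,'w5.png')
import pickle; pickle.dump((s,im),open('w5.pkl','wb'))
print(wproj([465.6,-34.7,117],s['position'],s['ee_rot'],im))
"
```

```text
t 7.5 pos [463.7 -37.1 214. ] w 10.3 F [ 0.2 -0.2 -0.1]
d [-0.001  -0.0023  0.0021] rot [-0.2  0.  -0.2]
(np.float64(277.76928726345267), np.float64(209.56227094293214))
```

View pics/w5.png

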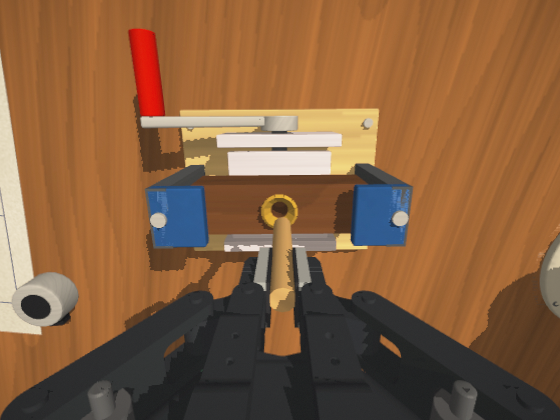

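```bash
python3 -c "
from h import *
a=cv2.imread('pics/w5.png')[180:320,230:340]; cv2.imwrite('pics/w5z.png',cv2.resize(a,None,fx=5,fy=4,interpolation=cv2.INTER_CUBIC))
"
```

```text
(no output)
```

View pics/w5z.png

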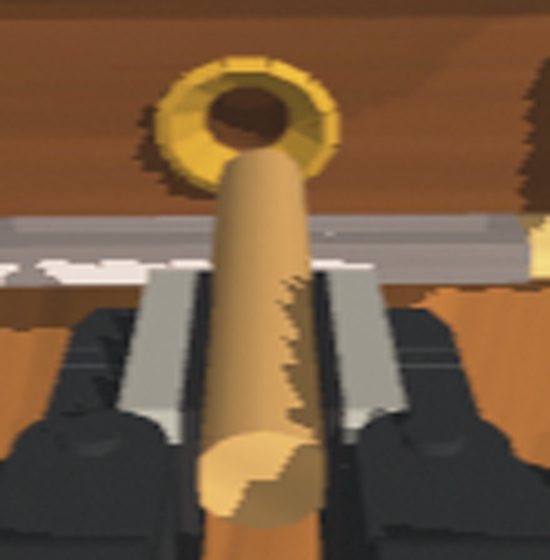

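```bash
python3 -c "
from h import *
import pickle; s,im=pickle.load(open('w5.pkl','rb'))
p,q=s['position'],s['ee_rot']; Rt=R.from_quat(q)
print('foot front pred',wproj(p+Rt.apply([53.4,0,-6]),p,q,im),'top back',wproj(p+Rt.apply([-36.6,0,6]),p,q,im),'top front',wproj(p+Rt.apply([-36.6,0,-6]),p,q,im))
for z in (105,110,115,120): print(wplane(279.6,211,z,p,q,im))
# fit rim: predicted outer rim extents
for z in (105,110,115,120):
  c=wplane(279.6,211,z,p,q,im); pts=np.array([wproj(c+[16.5*np.cos(a),16.5*np.sin(a),0],p,q,im) for a in np.linspace(0,6.28,60)]); print(z,pts.min(0),pts.max(0))
"
```

```text
foot front pred (np.float64(280.5387644911003), np.float64(217.4390551118262)) top back (np.float64(279.6475899858366), np.float64(313.0228874076521)) top front (np.float64(279.5654139969282), np.float64(288.55533660070176))
[463.2312361  -29.83191451 105.        ]
[463.47994277 -31.43663263 110.        ]
[463.72864944 -33.04135075 115.        ]
[463.97735611 -34.64606888 120.        ]
105 [261.3873627  193.34295067] [297.81394117 228.00644703]
110 [261.01848961 192.97897291] [298.18216572 228.34404782]
115 [260.63436483 192.59967277] [298.5655867 228.6953243]
120 [260.23402246 192.20406185] [298.96516471 229.06112464]
```

```bash
python3 -c "
from h import *
import pickle; s,im=pickle.load(open('w5.pkl','rb'))
p,q=s['position'],s['ee_rot']; Rt=R.from_quat(q)
for z in (110,117): print(Rt.inv().apply(wplane(279.6,211,z,p,q,im)-p), plane('top',290.3,261.3,z),plane('scene',278.5,155.7,z))
"
```

```text
[104.00622699  -1.08439542   5.59656573] [465.60715004 -36.18542204 110.        ] [459.19796514 -33.19279655 110.        ]
[97.00533372 -1.02472679  3.32667487] [465.58023493 -35.94570893 117.        ] [465.63293226 -33.4306179  117.        ]
```

Call:
{"fn": "arm_command", "kwargs": {
  "rows": [
    {"dx":0.0,"dy":-0.001,"dz":0.001,"wx":0.0,"wy":0.0,"wz":0.0,"gripper":1.0},
    {"dx":0.01,"dy":-0.0022,"dz":0.003,"wx":0.0,"wy":0.0,"wz":0.0,"gripper":1.0},
    {"dx":0.02,"dy":-0.0022,"dz":0.0033,"wx":0.0,"wy":0.0,"wz":0.0,"gripper":1.0},
    {"dx":0.03,"dy":-0.0022,"dz":0.0033,"wx":0.0,"wy":0.0,"wz":0.0,"gripper":1.0},
    {"dx":0.036,"dy":-0.0022,"dz":0.0033,"wx":0.0,"wy":0.0,"wz":0.0,"gripper":1.0},
    {"dx":0.036,"dy":-0.0022,"dz":0.0033,"wx":0.0,"wy":0.0,"wz":0.0,"gripper":1.0},
    {"dx":0.036,"dy":-0.0022,"dz":0.0033,"wx":0.0,"wy":0.0,"wz":0.0,"gripper":1.0},
    {"dx":0.036,"dy":-0.0022,"dz":0.0033,"wx":0.0,"wy":0.0,"wz":0.0,"gripper":1.0}
  ]
}}

```text
clock: 8.35
position: [465.5, -33.6, 178.4]
ee_rot: [-0.54, 0.456, 0.541, 0.455]
contact_force: [-0.4, -0.1, 0.5]
gripper_width: 10.2
```

```bash
python3 -c "
from h import *
rel([465.6,-34.7,178],-170)
s=arm.read_state(); im=get_image('wrist'); save(im,'w6.png')
import pickle; pickle.dump((s,im),open('w6.pkl','wb'))
a=cv2.imread('pics/w6.png')[150:290,210:350]; a=cv2.resize(a,None,fx=4,fy=4,interpolation=cv2.INTER_CUBIC); 
sc=get_image('scene'); save(sc,'s6.png'); b=cv2.resize(cv2.imread('pics/s6.png')[90:190,240:320],None,fx=4,fy=4,interpolation=cv2.INTER_CUBIC)
cv2.imwrite('pics/w6z.png',a);cv2.imwrite('pics/s6z.png',b)
p,q=s['position'],s['ee_rot']; Rt=R.from_quat(q)
print('foot front pred',wproj(p+Rt.apply([53.4,1.2,-6]),p,q,im))
"
```

```text
t 8.35 pos [465.5 -33.6 178.4] w 10.2 F [-0.4 -0.1  0.5]
d [ 0.0004  0.0001 -0.0011] rot [-0.2  0.  -0.1]
foot front pred (np.float64(282.2278343211935), np.float64(217.43791026846034))
```

View pics/w6z.png

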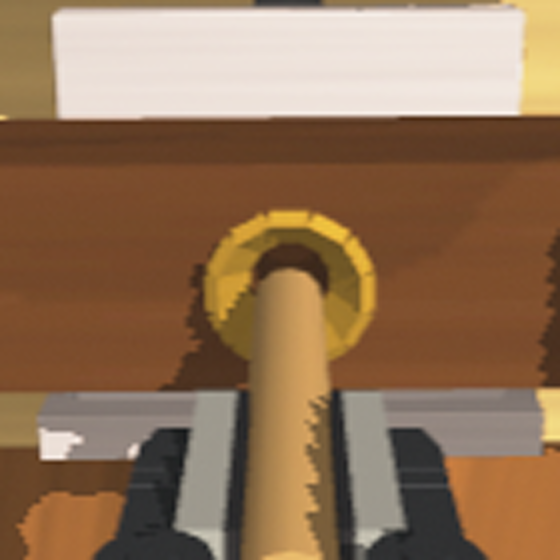

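View pics/s6z.png

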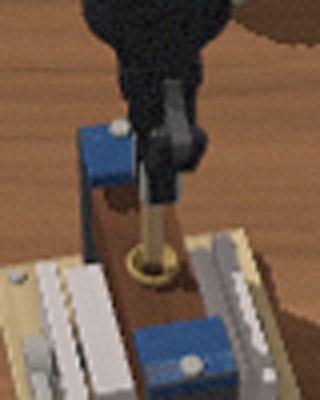

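```bash
python3 -c "
from h import *
import pickle; s,im=pickle.load(open('w6.pkl','rb'))
p,q=s['position'],s['ee_rot']; Rt=R.from_quat(q)
for z in (110,114,118,122):
  best=None
  for dz in np.arange(-4,5,.5):
    # centre at tool y 1.2, tool z=dz
    c=p+Rt.apply([p[2]-z,1.3,dz]); pts=np.array([wproj(c+[16.5*np.cos(a),16.5*np.sin(a),0],p,q,im) for a in np.linspace(0,6.28,90)])
    hp=np.array([wproj(c+[7.25*np.cos(a),7.25*np.sin(a),-8],p,q,im) for a in np.linspace(0,6.28,90)])
    if dz%1==0: print(z,dz,'rim L R T B',(pts.min(0)[0]-210)*4,(pts.max(0)[0]-210)*4,(pts.min(0)[1]-150)*4,'hole L R T',(hp.min(0)[0]-210)*4,(hp.max(0)[0]-210)*4,(hp.min(0)[1]-150)*4)
" | awk '{for(i=1;i<=NF;i++) if($i+0!=0) printf "%.0f ",$i; else printf "%s ",$i; print ""}'
```

```text
110 -4 rim L R T B 203 376 170 hole L R T 252 326 206 
110 -3 rim L R T B 203 376 175 hole L R T 252 326 210 
110 -2 rim L R T B 203 376 180 hole L R T 253 326 215 
110 -1 rim L R T B 203 376 185 hole L R T 253 326 220 
110 0.0 rim L R T B 203 376 190 hole L R T 253 326 225 
110 1 rim L R T B 203 375 196 hole L R T 253 326 230 
110 2 rim L R T B 203 375 201 hole L R T 253 326 235 
110 3 rim L R T B 203 375 206 hole L R T 253 326 240 
110 4 rim L R T B 204 375 211 hole L R T 253 326 245 
114 -4 rim L R T B 201 378 175 hole L R T 252 327 211 
114 -3 rim L R T B 201 377 180 hole L R T 252 327 216 
114 -2 rim L R T B 201 377 186 hole L R T 252 327 221 
114 -1 rim L R T B 202 377 191 hole L R T 252 327 226 
114 0.0 rim L R T B 202 377 196 hole L R T 252 326 231 
114 1 rim L R T B 202 377 201 hole L R T 252 326 236 
114 2 rim L R T B 202 377 207 hole L R T 252 326 241 
114 3 rim L R T B 202 377 212 hole L R T 252 326 246 
114 4 rim L R T B 202 377 217 hole L R T 252 326 251 
118 -4 rim L R T B 200 379 181 hole L R T 251 327 217 
118 -3 rim L R T B 200 379 186 hole L R T 251 327 222 
118 -2
[... 166 characters left out ...]
rim L R T B 200 379 207 hole L R T 251 327 243 
118 2 rim L R T B 200 378 213 hole L R T 252 327 248 
118 3 rim L R T B 201 378 218 hole L R T 252 327 253 
118 4 rim L R T B 201 378 223 hole L R T 252 327 258 
122 -4 rim L R T B 198 381 187 hole L R T 251 328 223 
122 -3 rim L R T B 198 381 192 hole L R T 251 328 229 
122 -2 rim L R T B 198 381 198 hole L R T 251 328 234 
122 -1 rim L R T B 198 380 203 hole L R T 251 328 239 
122 0.0 rim L R T B 199 380 208 hole L R T 251 328 244 
122 1 rim L R T B 199 380 214 hole L R T 251 328 249 
122 2 rim L R T B 199 380 219 hole L R T 251 328 254 
122 3 rim L R T B 199 380 225 hole L R T 251 328 259 
122 4 rim L R T B 199 380 230 hole L R T 251 328 264
```

Call:
{"fn": "arm_command", "kwargs": {
  "rows": [
    {"dx":0.002,"dy":0.0,"dz":0.001,"wx":0.0,"wy":0.0,"wz":0.0,"gripper":1.0},
    {"dx":0.004,"dy":0.0,"dz":0.002,"wx":0.0,"wy":0.0,"wz":0.0,"gripper":1.0},
    {"dx":0.006,"dy":0.0,"dz":0.002,"wx":0.0,"wy":0.0,"wz":0.0,"gripper":1.0},
    {"dx":0.008,"dy":0.0,"dz":0.002,"wx":0.0,"wy":0.0,"wz":0.0,"gripper":1.0},
    {"dx":0.01,"dy":0.0,"dz":0.002,"wx":0.0,"wy":0.0,"wz":0.0,"gripper":1.0},
    {"dx":0.011,"dy":0.0,"dz":0.002,"wx":0.0,"wy":0.0,"wz":0.0,"gripper":1.0},
    {"dx":0.011,"dy":0.0,"dz":0.002,"wx":0.0,"wy":0.0,"wz":0.0,"gripper":1.0},
    {"dx":0.011,"dy":0.0,"dz":0.002,"wx":0.0,"wy":0.0,"wz":0.0,"gripper":1.0}
  ]
}}

```text
clock: 9.25
position: [465.1, -31.6, 167.4]
ee_rot: [-0.54, 0.456, 0.541, 0.455]
contact_force: [0.4, 0.8, 0.1]
gripper_width: 10.5
```

```bash
cat > look.py <<'E'
from h import *
import pickle,sys
n=sys.argv[1]
rel([465.6,-34.7,178],-170)
s=arm.read_state(); im=get_image('wrist'); save(im,'w%s.png'%n)
pickle.dump((s,im),open('w%s.pkl'%n,'wb'))
a=cv2.imread('pics/w%s.png'%n)[150:290,210:350]; a=cv2.resize(a,None,fx=4,fy=4,interpolation=cv2.INTER_CUBIC)
cv2.imwrite('pics/w%sz.png'%n,a)
E
python3 look.py 7
```

```text
t 9.25 pos [465.1 -31.6 167.4] w 10.5 F [0.4 0.8 0.1]
d [-0.0106  0.0001 -0.0031] rot [-0.2  0.  -0.1]
```

View pics/w7z.png

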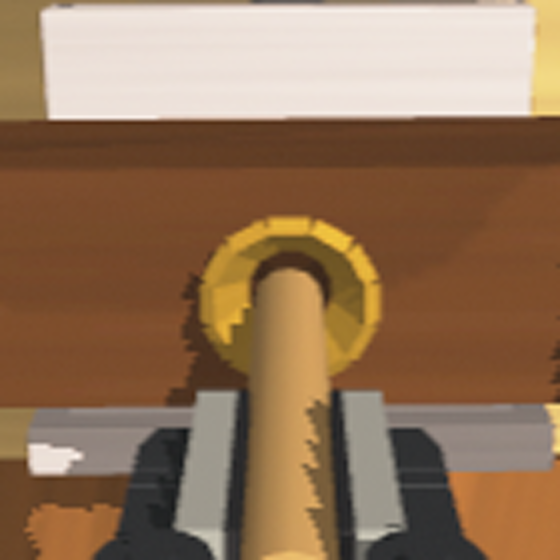

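Call:
{"fn": "arm_command", "kwargs": {
  "rows": [
    {"dx":0.003,"dy":0.0,"dz":0.0,"wx":0.0,"wy":0.0,"wz":0.0,"gripper":1.0},
    {"dx":0.006,"dy":0.0,"dz":0.0,"wx":0.0,"wy":0.0,"wz":0.0,"gripper":1.0},
    {"dx":0.009,"dy":0.0,"dz":0.0,"wx":0.0,"wy":0.0,"wz":0.0,"gripper":1.0},
    {"dx":0.012,"dy":0.0,"dz":0.0,"wx":0.0,"wy":0.0,"wz":0.0,"gripper":1.0},
    {"dx":0.015,"dy":0.0,"dz":0.0,"wx":0.0,"wy":0.0,"wz":0.0,"gripper":1.0},
    {"dx":0.017,"dy":0.0,"dz":0.0,"wx":0.0,"wy":0.0,"wz":0.0,"gripper":1.0},
    {"dx":0.017,"dy":0.0,"dz":0.0,"wx":0.0,"wy":0.0,"wz":0.0,"gripper":1.0},
    {"dx":0.017,"dy":0.0,"dz":0.0,"wx":0.0,"wy":0.0,"wz":0.0,"gripper":1.0}
  ]
}}

```text
clock: 10.1
position: [465.0, -31.6, 150.4]
ee_rot: [-0.54, 0.456, 0.542, 0.455]
contact_force: [0.4, -1.2, -0.3]
gripper_width: 10.4
```

```bash
python3 look.py 8
```

```text
t 10.1 pos [465.  -31.6 150.4] w 10.4 F [ 0.4 -1.2 -0.3]
d [-0.0276 -0.     -0.0031] rot [-0.2  0.  -0.1]
```

View pics/w8z.png

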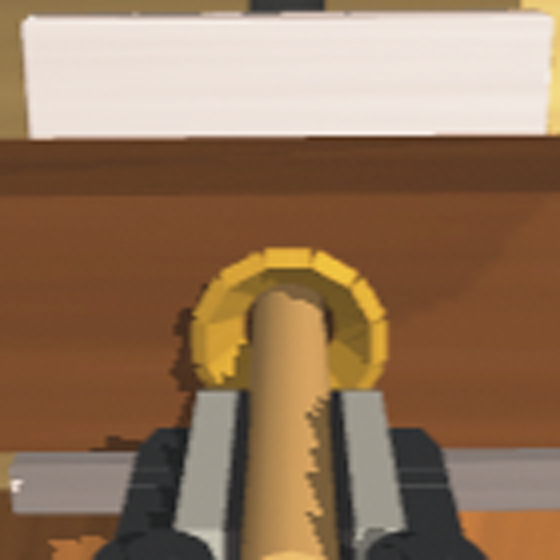

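Call:
{"fn": "arm_command", "kwargs": {
  "rows": [
    {"dx":0.003,"dy":0.0,"dz":0.0,"wx":0.0,"wy":0.0,"wz":0.0,"gripper":1.0},
    {"dx":0.006,"dy":0.0,"dz":0.0,"wx":0.0,"wy":0.0,"wz":0.0,"gripper":1.0},
    {"dx":0.009,"dy":0.0,"dz":0.0,"wx":0.0,"wy":0.0,"wz":0.0,"gripper":1.0},
    {"dx":0.012,"dy":0.0,"dz":0.0,"wx":0.0,"wy":0.0,"wz":0.0,"gripper":1.0},
    {"dx":0.015,"dy":0.0,"dz":0.0,"wx":0.0,"wy":0.0,"wz":0.0,"gripper":1.0},
    {"dx":0.017,"dy":0.0,"dz":0.0,"wx":0.0,"wy":0.0,"wz":0.0,"gripper":1.0},
    {"dx":0.019,"dy":0.0,"dz":0.0,"wx":0.0,"wy":0.0,"wz":0.0,"gripper":1.0},
    {"dx":0.019,"dy":0.0,"dz":0.0,"wx":0.0,"wy":0.0,"wz":0.0,"gripper":1.0}
  ]
}}

```text
clock: 10.95
position: [465.5, -31.7, 133.2]
ee_rot: [-0.541, 0.456, 0.541, 0.455]
contact_force: [-3.6, 0.7, 12.0]
gripper_width: 10.4
```

Call:
{"fn": "arm_command", "kwargs": {
  "rows": [
    {"dx":0.001,"dy":0.0,"dz":0.0,"wx":0.0,"wy":0.0,"wz":0.0,"gripper":1.0},
    {"dx":0.002,"dy":0.0,"dz":0.0,"wx":0.0,"wy":0.0,"wz":0.0,"gripper":1.0},
    {"dx":0.003,"dy":0.0,"dz":0.0,"wx":0.0,"wy":0.0,"wz":0.0,"gripper":1.0},
    {"dx":0.003,"dy":0.0,"dz":0.0,"wx":0.0,"wy":0.0,"wz":0.0,"gripper":1.0},
    {"dx":0.003,"dy":0.0,"dz":0.0,"wx":0.0,"wy":0.0,"wz":0.0,"gripper":1.0},
    {"dx":0.003,"dy":0.0,"dz":0.0,"wx":0.0,"wy":0.0,"wz":0.0,"gripper":1.0},
    {"dx":0.003,"dy":0.0,"dz":0.0,"wx":0.0,"wy":0.0,"wz":0.0,"gripper":1.0},
    {"dx":0.003,"dy":0.0,"dz":0.0,"wx":0.0,"wy":0.0,"wz":0.0,"gripper":1.0}
  ]
}}

```text
clock: 11.75
position: [465.7, -31.9, 132.8]
ee_rot: [0.542, -0.455, -0.541, -0.454]
contact_force: [-6.5, 1.2, 18.1]
gripper_width: 10.2
```

```bash
python3 look.py 9
```

```text
t 11.75 pos [465.7 -31.9 132.8] w 10.2 F [-6.5  1.2 18.1]
d [-0.0452  0.0006 -0.0029] rot [-0.1 -0.1 -0. ]
```

View pics/w9.png

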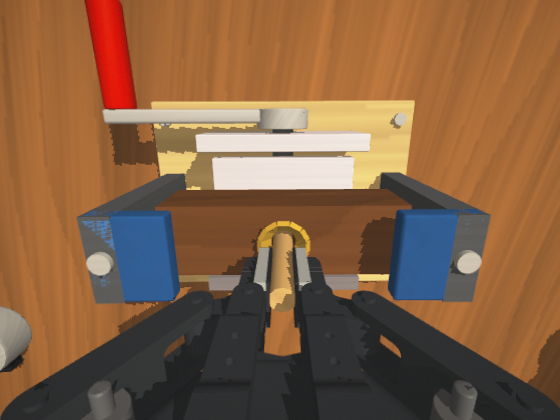

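```bash
python3 -c "
from h import *
import pickle; s,im=pickle.load(open('w9.pkl','rb'))
p,q=s['position'],s['ee_rot']; Rt=R.from_quat(q)
for z in (108,111,114,117,120):
  for dz in (-1,0,1):
    c=p+Rt.apply([p[2]-z,1.3,dz]); pts=np.array([wproj(c+[16.5*np.cos(a),16.5*np.sin(a),0],p,q,im) for a in np.linspace(0,6.28,90)])
    print(z,dz,'rim L R T',((pts.min(0)[0]-210)*4).round(),((pts.max(0)[0]-210)*4).round(),((pts.min(0)[1]-150)*4).round())
"
```

```text
108 -1 rim L R T 184.0 396.0 260.0
108 0 rim L R T 184.0 396.0 266.0
108 1 rim L R T 184.0 395.0 273.0
111 -1 rim L R T 182.0 398.0 267.0
111 0 rim L R T 182.0 397.0 273.0
111 1 rim L R T 182.0 397.0 279.0
114 -1 rim L R T 180.0 399.0 273.0
114 0 rim L R T 181.0 399.0 280.0
114 1 rim L R T 181.0 399.0 286.0
117 -1 rim L R T 179.0 401.0 280.0
117 0 rim L R T 179.0 401.0 287.0
117 1 rim L R T 179.0 401.0 293.0
120 -1 rim L R T 177.0 403.0 287.0
120 0 rim L R T 177.0 403.0 294.0
120 1 rim L R T 177.0 403.0 301.0
```

View pics/w9z.png

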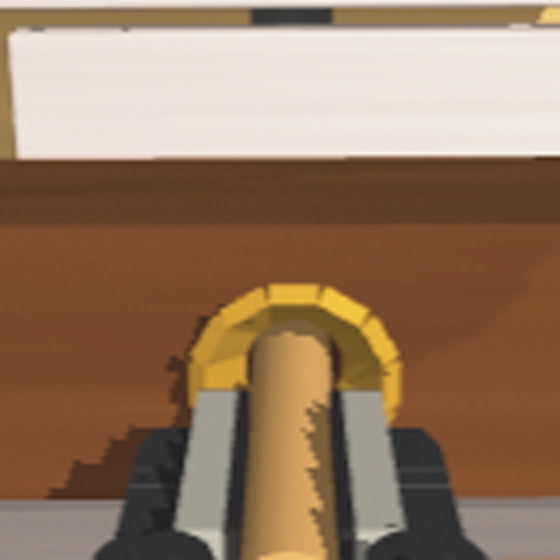

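```bash
python3 -c "
from h import *
import pickle
s,im=pickle.load(open('w1.pkl','rb')); p,q=s['position'],s['ee_rot']
for z in (35,40,45):
  P=[wplane(*u,z,p,q,im) for u in [(259.4,168.2),(310.4,168.5),(258.8,268),(305,269.5)]]
  print(z,[np.linalg.norm(P[a]-P[b]).round(1) for a,b in [(0,1),(2,3),(0,2),(1,3)]])
"
python3 - <<'E'
from h import *
sc=get_image('scene'); save(sc,'s9.png'); t=get_image('top'); save(t,'t9.png')
b=cv2.resize(cv2.imread('pics/s9.png')[60:230,200:340],None,fx=4,fy=3.5,interpolation=cv2.INTER_CUBIC); cv2.imwrite('pics/s9z.png',b)
E
```

```text
35 [np.float64(50.5), np.float64(51.0), np.float64(110.8), np.float64(112.3)]
40 [np.float64(49.6), np.float64(50.2), np.float64(108.9), np.float64(110.3)]
45 [np.float64(48.8), np.float64(49.3), np.float64(106.9), np.float64(108.4)]
```

View pics/s9z.png

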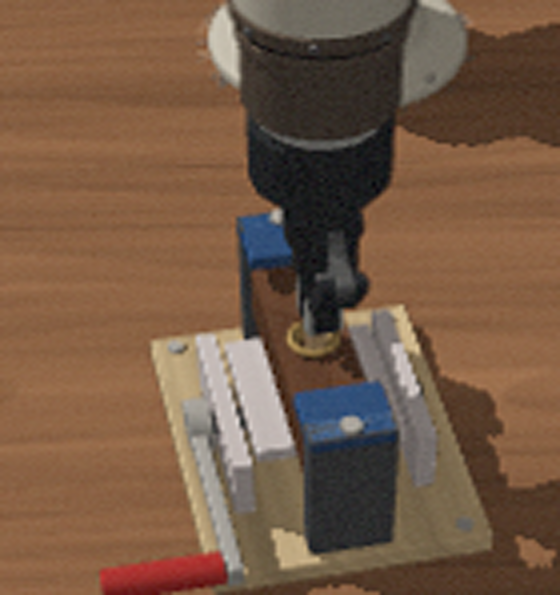

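Call:
{"fn": "arm_command", "kwargs": {
  "rows": [
    {"dx":0.0,"dy":0.0,"dz":0.0,"wx":0.0,"wy":0.0,"wz":0.0,"gripper":1.0},
    {"dx":0.0,"dy":0.0,"dz":0.0,"wx":0.0,"wy":0.0,"wz":0.0,"gripper":0.1},
    {"dx":0.0,"dy":0.0,"dz":0.0,"wx":0.0,"wy":0.0,"wz":0.0,"gripper":0.1},
    {"dx":0.0,"dy":0.0,"dz":0.0,"wx":0.0,"wy":0.0,"wz":0.0,"gripper":0.1},
    {"dx":0.0,"dy":0.0,"dz":0.0,"wx":0.0,"wy":0.0,"wz":0.0,"gripper":0.1},
    {"dx":0.0,"dy":0.0,"dz":0.0,"wx":0.0,"wy":0.0,"wz":0.0,"gripper":0.1},
    {"dx":0.0,"dy":0.0,"dz":0.0,"wx":0.0,"wy":0.0,"wz":0.0,"gripper":0.1},
    {"dx":0.0,"dy":0.0,"dz":0.0,"wx":0.0,"wy":0.0,"wz":0.0,"gripper":0.1}
  ]
}}

```text
clock: 12.7
position: [465.7, -31.9, 132.8]
ee_rot: [0.542, -0.455, -0.541, -0.454]
contact_force: [0.5, 0.2, -0.4]
gripper_width: 38.5
```

```bash
python3 look.py 10
```

```text
t 12.7 pos [465.7 -31.9 132.8] w 38.5 F [ 0.5  0.2 -0.4]
d [-0.0452  0.0006 -0.0028] rot [-0.1 -0.1 -0. ]
```

View pics/w10.png

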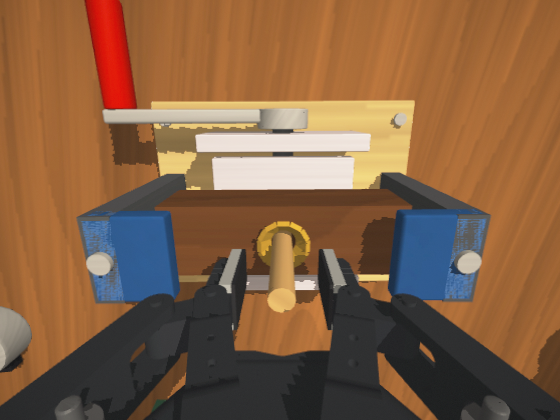

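View pics/w10z.png

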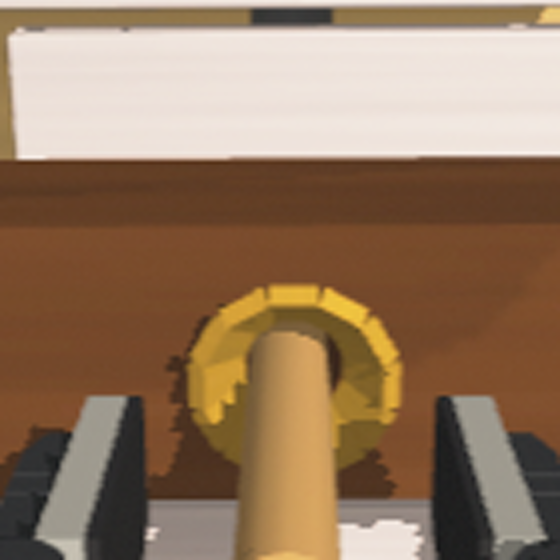

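Call:
{"fn": "arm_command", "kwargs": {
  "rows": [
    {"dx":-0.01,"dy":0.0,"dz":0.0,"wx":0.0,"wy":0.0,"wz":0.0,"gripper":0.1},
    {"dx":-0.025,"dy":0.0,"dz":0.0,"wx":0.0,"wy":0.0,"wz":0.0,"gripper":0.1},
    {"dx":-0.04,"dy":0.0,"dz":0.0,"wx":0.0,"wy":0.0,"wz":0.0,"gripper":0.1},
    {"dx":-0.055,"dy":0.0,"dz":0.0,"wx":0.0,"wy":0.0,"wz":0.0,"gripper":0.1},
    {"dx":-0.06,"dy":0.0,"dz":0.0,"wx":0.0,"wy":0.0,"wz":0.0,"gripper":0.1},
    {"dx":-0.06,"dy":0.0,"dz":0.0,"wx":0.0,"wy":0.0,"wz":0.0,"gripper":1.0},
    {"dx":-0.06,"dy":0.0,"dz":0.0,"wx":0.0,"wy":0.0,"wz":0.0,"gripper":1.0},
    {"dx":-0.06,"dy":0.0,"dz":0.0,"wx":0.0,"wy":0.0,"wz":0.0,"gripper":1.0}
  ]
}}

```text
clock: 13.55
position: [465.2, -31.9, 192.0]
ee_rot: [-0.541, 0.456, 0.541, 0.454]
contact_force: [-0.4, 1.1, 0.3]
gripper_width: 0.2
```

```bash
python3 look.py 11
python3 - <<'E'
from h import *
for n in ('scene','top'):
    im=get_image(n); save(im,n+'11.png')
b=cv2.resize(cv2.imread('pics/scene11.png')[100:200,230:330],None,fx=5,fy=5,interpolation=cv2.INTER_CUBIC); cv2.imwrite('pics/s11z.png',b)
E
```

```text
t 13.55 pos [465.2 -31.9 192. ] w 0.2 F [-0.4  1.1  0.3]
d [ 0.0141  0.0001 -0.0028] rot [-0.1 -0.1 -0.1]
```

View pics/w11.png

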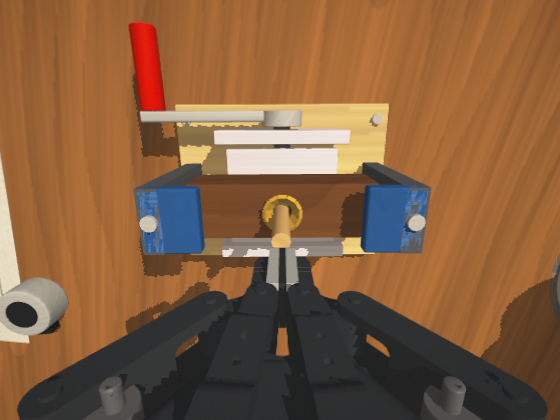

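View pics/s11z.png

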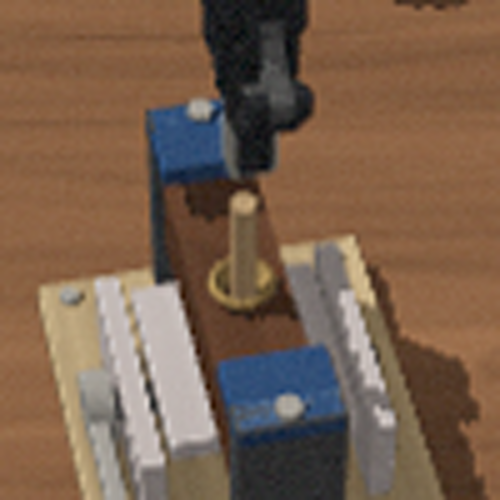

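```bash
python3 -c "
from h import *
for m in (113,116,119):
  for h in (50,54,58):
    a=proj('scene',[465.3,-33.5,m]);b=proj('scene',[465.3,-33.5,m+h]);print(m,h,np.round(a,1),np.round(b,1))
s,im=__import__('pickle').load(open('w11.pkl','rb'));p,q=s['position'],s['ee_rot']
for z in (162,166,170): print(z,wplane(281.5,240,z,p,q,im))
"; python3 -c "
import cv2
a=cv2.imread('pics/w11.png')[150:290,210:350]; cv2.imwrite('pics/t11.png',cv2.resize(cv2.imread('pics/top11.png')[200:310,240:340],None,fx=5,fy=5,interpolation=2))"
```

```text
113 50 [278.5 156.8] [278.5 141.6]
113 54 [278.5 156.8] [278.5 140.4]
113 58 [278.5 156.8] [278.5 139.1]
116 50 [278.5 155.9] [278.5 140.7]
116 54 [278.5 155.9] [278.5 139.4]
116 58 [278.5 155.9] [278.5 138.2]
119 50 [278.5 155. ] [278.5 139.7]
119 54 [278.5 155. ] [278.5 138.5]
119 58 [278.5 155. ] [278.5 137.2]
162 [464.24514946 -30.89176759 162.        ]
166 [464.54681495 -32.60611922 166.        ]
170 [464.84848045 -34.32047085 170.        ]
```

View pics/w11z.png

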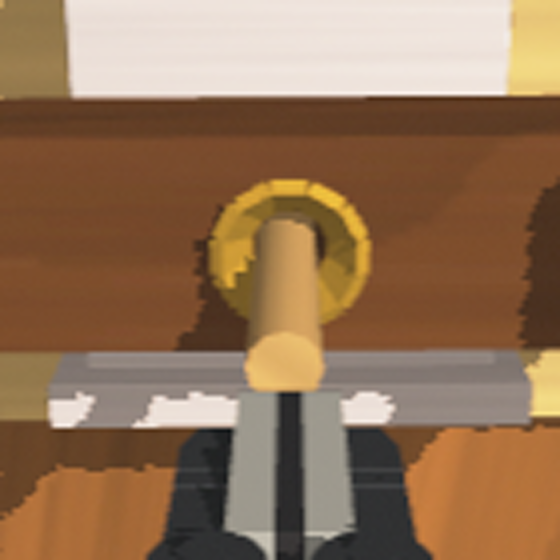

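```bash
python3 -c "
from h import *
s,im=__import__('pickle').load(open('w11.pkl','rb'));p,q=s['position'],s['ee_rot']
for m in (112,116,120):
  c=wplane(210+290/4,150+252/4,m,p,q,im)
  for h in (50,54,58):
    u=wproj(c+[0,0,h],p,q,im); print(m,h,c.round(1),(u[0]-210)*4,(u[1]-150)*4)
  e=[wproj(c+[0,16.5*t,0],p,q,im) for t in (1,-1)]; print([(x[1]-150)*4 for x in e])
"
```

```text
112 50 [463.7 -32.8 112. ] 291.262341568171 349.92462194100915
112 54 [463.7 -32.8 112. ] 291.3917459687443 359.9616712210567
112 58 [463.7 -32.8 112. ] 291.5266624158271 370.42598854548123
[np.float64(327.35437240733813), np.float64(173.51687472671358)]
116 50 [464.  -34.1 116. ] 291.2913598189482 352.1753986965133
116 54 [464.  -34.1 116. ] 291.4244220036421 362.4960972073609
116 58 [464.  -34.1 116. ] 291.5632882062009 373.26669180309295
[np.float64(328.70022831560186), np.float64(172.05584774134707)]
120 50 [464.2 -35.4 120. ] 291.3217436968432 354.53208577099474
120 54 [464.2 -35.4 120. ] 291.45866945564785 365.1523887588953
120 58 [464.2 -35.4 120. ] 291.60171477715244 376.24704250701006
[np.float64(330.0950358844576), np.float64(170.5393894538862)]
```

Call:
{"fn": "arm_command", "kwargs": {
  "rows": [
    {"dx":0.006,"dy":-0.001,"dz":-0.001,"wx":0.0,"wy":0.0,"wz":0.0,"gripper":1.0},
    {"dx":0.012,"dy":-0.001,"dz":-0.001,"wx":0.0,"wy":0.0,"wz":0.0,"gripper":1.0},
    {"dx":0.017,"dy":-0.001,"dz":-0.001,"wx":0.0,"wy":0.0,"wz":0.0,"gripper":1.0},
    {"dx":0.02,"dy":-0.001,"dz":-0.001,"wx":0.0,"wy":0.0,"wz":0.0,"gripper":1.0},
    {"dx":0.022,"dy":-0.001,"dz":-0.001,"wx":0.0,"wy":0.0,"wz":0.0,"gripper":1.0},
    {"dx":0.023,"dy":-0.001,"dz":-0.001,"wx":0.0,"wy":0.0,"wz":0.0,"gripper":1.0},
    {"dx":0.024,"dy":-0.001,"dz":-0.001,"wx":0.0,"wy":0.0,"wz":0.0,"gripper":1.0},
    {"dx":0.024,"dy":-0.001,"dz":-0.001,"wx":0.0,"wy":0.0,"wz":0.0,"gripper":1.0}
  ]
}}

```text
clock: 14.5
position: [467.8, -32.7, 169.8]
ee_rot: [0.543, -0.455, -0.541, -0.454]
contact_force: [-0.0, -1.2, 6.9]
gripper_width: -0.1
```

Call:
{"fn": "arm_command", "kwargs": {
  "rows": [
    {"dx":0.002,"dy":0.001,"dz":0.0,"wx":0.0,"wy":0.0,"wz":0.0,"gripper":1.0},
    {"dx":0.004,"dy":0.001,"dz":0.0,"wx":0.0,"wy":0.0,"wz":0.0,"gripper":1.0},
    {"dx":0.005,"dy":0.001,"dz":0.0,"wx":0.0,"wy":0.0,"wz":0.0,"gripper":1.0},
    {"dx":0.005,"dy":0.001,"dz":0.0,"wx":0.0,"wy":0.0,"wz":0.0,"gripper":1.0},
    {"dx":0.005,"dy":0.001,"dz":0.0,"wx":0.0,"wy":0.0,"wz":0.0,"gripper":1.0},
    {"dx":0.005,"dy":0.001,"dz":0.0,"wx":0.0,"wy":0.0,"wz":0.0,"gripper":1.0},
    {"dx":0.005,"dy":0.001,"dz":0.0,"wx":0.0,"wy":0.0,"wz":0.0,"gripper":1.0},
    {"dx":0.005,"dy":0.001,"dz":0.0,"wx":0.0,"wy":0.0,"wz":0.0,"gripper":1.0}
  ]
}}

```text
clock: 15.3
position: [469.1, -33.4, 169.4]
ee_rot: [0.545, -0.453, -0.539, -0.455]
contact_force: [-3.9, -0.3, 20.6]
gripper_width: 0.2
```

Call:
{"fn": "arm_command", "kwargs": {
  "rows": [
    {"dx":-0.01,"dy":0.0,"dz":0.0,"wx":0.0,"wy":0.0,"wz":0.0,"gripper":1.0},
    {"dx":-0.025,"dy":0.0,"dz":0.0,"wx":0.0,"wy":0.0,"wz":0.0,"gripper":1.0},
    {"dx":-0.04,"dy":0.0,"dz":0.0,"wx":0.0,"wy":0.0,"wz":0.0,"gripper":1.0},
    {"dx":-0.04,"dy":-0.025,"dz":-0.02,"wx":0.0,"wy":0.0,"wz":0.0,"gripper":1.0},
    {"dx":-0.04,"dy":-0.05,"dz":-0.045,"wx":0.0,"wy":0.0,"wz":0.0,"gripper":1.0},
    {"dx":-0.04,"dy":-0.075,"dz":-0.07,"wx":0.0,"wy":0.0,"wz":0.0,"gripper":1.0},
    {"dx":-0.03,"dy":-0.1,"dz":-0.095,"wx":0.0,"wy":0.0,"wz":0.0,"gripper":-1.0},
    {"dx":-0.02,"dy":-0.115,"dz":-0.115,"wx":0.0,"wy":0.0,"wz":0.0,"gripper":-1.0}
  ]
}}

```text
clock: 16.1
position: [604.2, -127.3, 190.4]
ee_rot: [0.545, -0.453, -0.539, -0.455]
contact_force: [-0.1, 0.6, -0.7]
gripper_width: 28.4
```

Run:
```python
from h import *
import pickle
rel([602.5,-130,180],-170)
s=arm.read_state(); im=get_image('wrist'); save(im,'w12.png'); pickle.dump((s,im),open('w12.pkl','wb'))
print(wproj([602.5,-128.3,64],s['position'],s['ee_rot'],im))
for d in models.cut_out('wrist','lever_grip')[:2]: print(d['conf'],d['extent'])
```

```text
t 16.1 pos [ 604.2 -127.3  190.4] w 28.4 F [-0.1  0.6 -0.7]
d [ 0.0104  0.0022 -0.0023] rot [ 0.1 -0.3  0.5]
(np.float64(283.96981586611076), np.float64(198.21023382592702))
0.65 [270.7, 161.8, 416.2, 251.3]
```

View pics/w12.png

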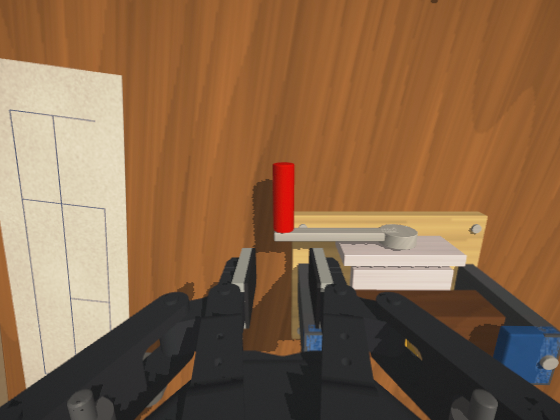

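```bash
python3 -c "
from h import *
rel([603.3,-130,46],-170)"
```

```text
t 16.2 pos [ 603.1 -127.9  188. ] w 43.3 F [-0.9  0.3 -0.4]
d [ 0.142   0.0007 -0.0014] rot [-0.  -0.3  0.2]
```

Call:
{"fn": "arm_command", "kwargs": {
  "rows": [
    {"dx":0.0,"dy":0.0,"dz":-0.001,"wx":0.0,"wy":0.0,"wz":0.0,"gripper":-1.0},
    {"dx":0.02,"dy":0.0,"dz":-0.001,"wx":0.0,"wy":0.0,"wz":0.0,"gripper":-1.0},
    {"dx":0.04,"dy":0.0005,"dz":-0.001,"wx":0.0,"wy":0.0,"wz":0.0,"gripper":-1.0},
    {"dx":0.06,"dy":0.0005,"dz":-0.001,"wx":0.0,"wy":0.0,"wz":0.0,"gripper":-1.0},
    {"dx":0.075,"dy":0.0005,"dz":-0.001,"wx":0.0,"wy":0.0,"wz":0.0,"gripper":-1.0},
    {"dx":0.085,"dy":0.0005,"dz":-0.001,"wx":0.0,"wy":0.0,"wz":0.0,"gripper":-1.0},
    {"dx":0.085,"dy":0.0005,"dz":-0.001,"wx":0.0,"wy":0.0,"wz":0.0,"gripper":-1.0},
    {"dx":0.085,"dy":0.0005,"dz":-0.001,"wx":0.0,"wy":0.0,"wz":0.0,"gripper":-1.0}
  ]
}}

```text
clock: 17.0
position: [603.5, -129.1, 103.9]
ee_rot: [0.544, -0.454, -0.539, -0.455]
contact_force: [0.1, -1.2, 0.2]
gripper_width: 85.6
```

Run:
```python
from h import *
import pickle
rel([603.3,-130,46],-170)
s=arm.read_state(); im=get_image('wrist'); save(im,'w13.png'); pickle.dump((s,im),open('w13.pkl','wb'))
p,q=s['position'],s['ee_rot']
for z in (54,64,74):
  print(z,[np.round(wproj(np.array([602.5,-128.3,z])+t*np.array([-.1736,.985,0]),p,q,im),1) for t in (-35,0,35)],np.round(wproj([613.3,-126.5,z],p,q,im),1))
```

```text
t 17.0 pos [ 603.5 -129.1  103.9] w 85.6 F [ 0.1 -1.2  0.2]
d [ 0.0579  0.0006 -0.0006] rot [-0.  -0.3  0.3]
54 [array([282.1, 180. ]), array([282.1, 228.7]), array([282.1, 272.9])] [266.6 228.6]
64 [array([282. , 183.2]), array([282. , 234.1]), array([282. , 280.1])] [265.8 233.9]
74 [array([281.9, 186.7]), array([281.9, 240. ]), array([282. , 287.9])] [264.9 239.8]
```

View pics/w13.png

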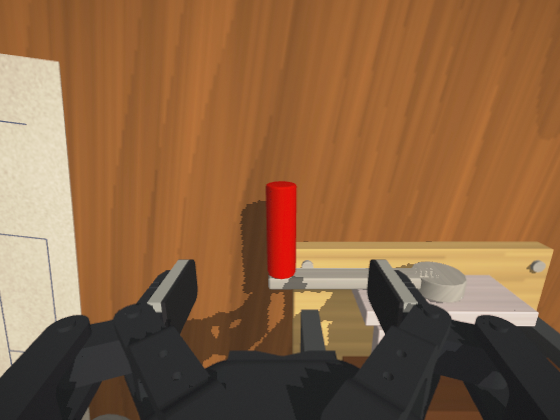

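Call:
{"fn": "arm_command", "kwargs": {
  "rows": [
    {"dx":0.015,"dy":0.0005,"dz":-0.001,"wx":0.0,"wy":0.0,"wz":0.0,"gripper":-1.0},
    {"dx":0.03,"dy":0.0005,"dz":-0.001,"wx":0.0,"wy":0.0,"wz":0.0,"gripper":-1.0},
    {"dx":0.045,"dy":0.0005,"dz":-0.001,"wx":0.0,"wy":0.0,"wz":0.0,"gripper":-1.0},
    {"dx":0.055,"dy":0.0005,"dz":-0.001,"wx":0.0,"wy":0.0,"wz":0.0,"gripper":-1.0},
    {"dx":0.058,"dy":0.0005,"dz":-0.001,"wx":0.0,"wy":0.0,"wz":0.0,"gripper":-1.0},
    {"dx":0.058,"dy":0.0005,"dz":-0.001,"wx":0.0,"wy":0.0,"wz":0.0,"gripper":0.0},
    {"dx":0.058,"dy":0.0005,"dz":-0.001,"wx":0.0,"wy":0.0,"wz":0.0,"gripper":0.2},
    {"dx":0.058,"dy":0.0005,"dz":-0.001,"wx":0.0,"wy":0.0,"wz":0.0,"gripper":0.2}
  ]
}}

```text
clock: 17.85
position: [604.4, -130.5, 47.1]
ee_rot: [0.545, -0.454, -0.538, -0.455]
contact_force: [0.5, 0.4, -0.7]
gripper_width: 44.1
```

Run:
```python
from h import *
import pickle
rel([603.3,-130,46],-170)
im=get_image('wrist'); save(im,'w14.png')
```

```text
t 17.85 pos [ 604.4 -130.5   47.1] w 44.1 F [ 0.5  0.4 -0.7]
d [0.0011 0.001  0.0007] rot [-0.  -0.3  0.4]
```

View pics/w14.png

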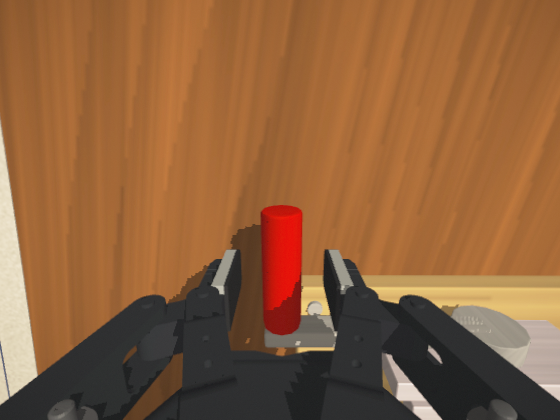

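Grip is centred between the pads (columns 262–301 between pads at ~238/325). Close on it.

Call:
{"fn": "arm_command", "kwargs": {
  "rows": [
    {"dx":0.001,"dy":0.0,"dz":0.0,"wx":0.0,"wy":0.0,"wz":0.0,"gripper":1.0},
    {"dx":0.001,"dy":0.0,"dz":0.0,"wx":0.0,"wy":0.0,"wz":0.0,"gripper":1.0},
    {"dx":0.001,"dy":0.0,"dz":0.0,"wx":0.0,"wy":0.0,"wz":0.0,"gripper":1.0},
    {"dx":0.001,"dy":0.0,"dz":0.0,"wx":0.0,"wy":0.0,"wz":0.0,"gripper":1.0},
    {"dx":0.001,"dy":0.0,"dz":0.0,"wx":0.0,"wy":0.0,"wz":0.0,"gripper":1.0},
    {"dx":0.001,"dy":0.0,"dz":0.0,"wx":0.0,"wy":0.0,"wz":0.0,"gripper":1.0},
    {"dx":0.001,"dy":0.0,"dz":0.0,"wx":0.0,"wy":0.0,"wz":0.0,"gripper":1.0},
    {"dx":0.001,"dy":0.0,"dz":0.0,"wx":0.0,"wy":0.0,"wz":0.0,"gripper":1.0}
  ]
}}

```text
clock: 18.7
position: [604.9, -130.5, 46.9]
ee_rot: [0.545, -0.453, -0.538, -0.455]
contact_force: [-0.2, 0.8, 5.5]
gripper_width: 17.4
```

Run:
```python
from h import *
import pickle
rel([603.3,-130,46],-170)
s=arm.read_state(); p=s['position']
# jig params
a=np.radians(10); ex=np.array([np.cos(a),np.sin(a),0]); ey=np.array([-np.sin(a),np.cos(a),0])
hole=np.array([465.3,-32.9,0]); piv=hole-118*ey; piv[2]=45
g=p-[0,0,18.7]*np.array([0,0,-1]); 
v=g-piv; print('piv',piv,'grasp pt rel: along x',v@ex,'y',v@ey,'z',v[2],'r',np.hypot(v@ex,v[2]),'ang',np.arctan2(v[2],v@ex), s['joints'])
for n in ('scene','top'):
  im=get_image(n); save(im,n+'15.png')
```

```text
t 18.7 pos [ 604.9 -130.5   46.9] w 17.4 F [-0.2  0.8  5.5]
d [0.0009 0.0015 0.0007] rot [ 0.  -0.3  0.5]
piv [ 485.79048496 -149.10731486   45.        ] grasp pt rel: along x 120.4931805246381 y -2.318058049078241 z 20.64309768593442 r 122.24869747778116 ang 0.16967446109322296 [ 0.05110254  0.55051689 -0.23458132  0.00669346 -0.77635857  0.1189793 ]
```

Run:
```python
from h import *
im=get_image('wrist'); save(im,'w15.png')
b=cv2.resize(cv2.imread('pics/scene15.png')[150:260,200:330],None,fx=5,fy=5,interpolation=cv2.INTER_CUBIC); cv2.imwrite('pics/s15z.png',b)
```

```text
(no output)
```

View pics/w15.png

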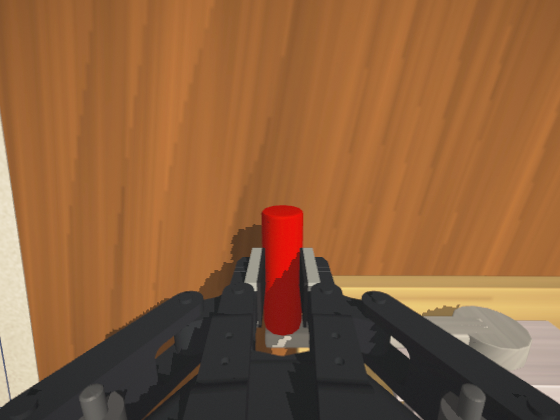

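View pics/s15z.png

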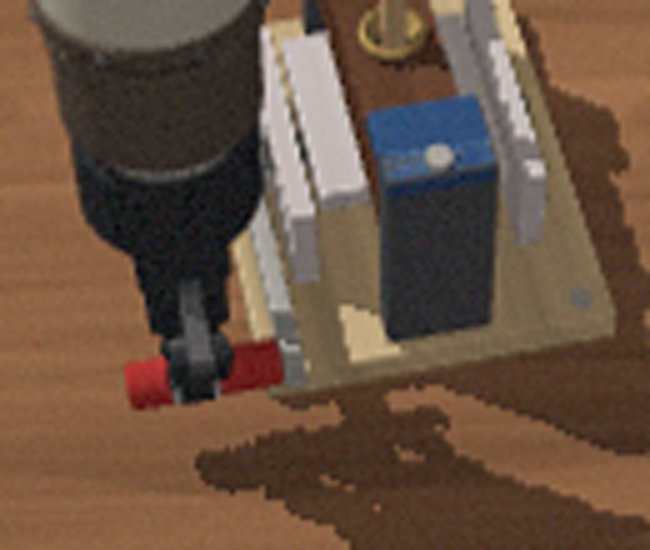

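```bash
cat > arc.py <<'E'
from h import *
import sys
def st():
    s=arm.read_state(); p=s['position']; q=R.from_quat(s['ee_rot'])
    a=np.radians(10); ex=np.array([np.cos(a),np.sin(a),0]); ey=np.array([-np.sin(a),np.cos(a),0])
    piv=np.array([485.8,-149.1,45]); g=p+q.apply([-18.7,0,0]); v=g-piv
    th=np.arctan2(v[2],v@ex); print('t',round(s['clock'],2),'x,y,z',v@ex,v@ey,v[2],'r',np.hypot(v@ex,v[2]),'th',th,'F',s['contact_force'].round(1),'T',s['wrist_torque'].round(2),'w',round(s['gripper_width'],1),'j',s['joints'].round(2))
    return p,q,ex,ey,piv,th
if __name__=='__main__':
    p,q,ex,ey,piv,th=st(); end=float(sys.argv[1]); r=float(sys.argv[2])
    for i in range(1,9):
        t=min(th+(end-th)*i/7,end); g=piv+r*np.cos(t)*ex+np.array([0,0,r*np.sin(t)])-2.3*ey
        d=q.inv().apply(g+q.apply([18.7,0,0])-p)/1000; print(round(t,3),d.round(4))
E
python3 arc.py 0.55 121
```

```text
t 18.85 x,y,z 120.32696159838198 -2.210446510723112 20.630619789864284 r 122.08275947246783 th 0.16980362974450292 F [-1.8  0.5  5.7] T [0.32 0.39 0.02] w 17.5 j [ 0.05  0.55 -0.23  0.01 -0.78  0.12]
0.224 [-0.0063  0.0023 -0.0001]
0.278 [-0.0127  0.0039 -0.0002]
0.333 [-0.0189  0.0058 -0.0002]
0.387 [-0.0251  0.0081 -0.0002]
0.441 [-0.0312  0.0107 -0.0003]
0.496 [-0.037   0.0136 -0.0003]
0.55 [-0.0428  0.0168 -0.0003]
0.55 [-0.0428  0.0168 -0.0003]
```

Call:
{"fn": "arm_command", "kwargs": {
  "rows": [
    {"dx":-0.006,"dy":0.001,"dz":0.0,"wx":0.0,"wy":0.0,"wz":0.0,"gripper":1.0},
    {"dx":-0.0125,"dy":0.003,"dz":0.0,"wx":0.0,"wy":0.0,"wz":0.0,"gripper":1.0},
    {"dx":-0.019,"dy":0.005,"dz":0.0,"wx":0.0,"wy":0.0,"wz":0.0,"gripper":1.0},
    {"dx":-0.025,"dy":0.0075,"dz":0.0,"wx":0.0,"wy":0.0,"wz":0.0,"gripper":1.0},
    {"dx":-0.031,"dy":0.01,"dz":0.0,"wx":0.0,"wy":0.0,"wz":0.0,"gripper":1.0},
    {"dx":-0.037,"dy":0.013,"dz":0.0,"wx":0.0,"wy":0.0,"wz":0.0,"gripper":1.0},
    {"dx":-0.043,"dy":0.0165,"dz":0.0,"wx":0.0,"wy":0.0,"wz":0.0,"gripper":1.0},
    {"dx":-0.043,"dy":0.0165,"dz":0.0,"wx":0.0,"wy":0.0,"wz":0.0,"gripper":1.0}
  ]
}}

```text
clock: 19.65
position: [587.4, -133.4, 90.5]
ee_rot: [0.545, -0.454, -0.538, -0.455]
contact_force: [0.4, 0.6, 0.5]
gripper_width: -0.1
```

```bash
python3 arc.py 0.95 121; python3 -c "
from h import *
save(get_image('wrist'),'w16.png')"
```

```text
t 19.65 x,y,z 102.62849464404654 -2.0633774018916196 64.20655392674028 r 121.05820699172153 th 0.5590458399003013 F [0.4 0.6 0.5] T [ 0.03  0.03 -0.06] w -0.1 j [ 0.05  0.47 -0.24  0.01 -0.85  0.12]
0.615 [-0.0056  0.0037 -0.0003]
0.671 [-0.0111  0.0077 -0.0003]
0.727 [-0.0163  0.0121 -0.0003]
0.782 [-0.0212  0.0166 -0.0004]
0.838 [-0.0259  0.0215 -0.0004]
0.894 [-0.0304  0.0266 -0.0004]
0.95 [-0.0345  0.032  -0.0004]
0.95 [-0.0345  0.032  -0.0004]
```

View pics/w16.png

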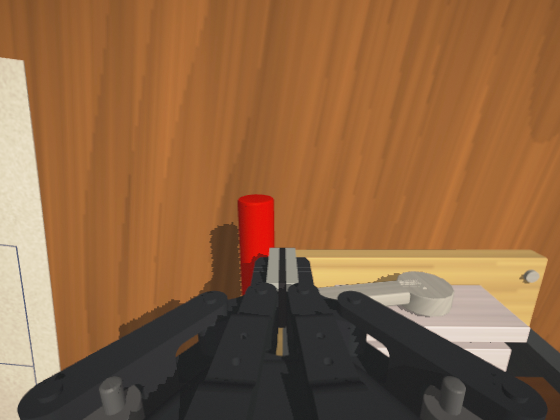

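Call:
{"fn": "arm_command", "kwargs": {
  "rows": [
    {"dx":-0.01,"dy":0.0,"dz":0.0,"wx":0.0,"wy":0.0,"wz":0.0,"gripper":1.0},
    {"dx":-0.025,"dy":0.0,"dz":0.0,"wx":0.0,"wy":0.0,"wz":0.0,"gripper":1.0},
    {"dx":-0.045,"dy":0.0,"dz":0.0,"wx":0.0,"wy":0.0,"wz":0.0,"gripper":1.0},
    {"dx":-0.06,"dy":0.0,"dz":0.0,"wx":0.0,"wy":0.0,"wz":0.0,"gripper":-1.0},
    {"dx":-0.06,"dy":0.0,"dz":0.0,"wx":0.0,"wy":0.0,"wz":0.0,"gripper":-1.0},
    {"dx":-0.06,"dy":0.0,"dz":0.0,"wx":0.0,"wy":0.0,"wz":0.0,"gripper":-1.0},
    {"dx":-0.06,"dy":0.0,"dz":0.0,"wx":0.0,"wy":0.0,"wz":0.0,"gripper":-1.0},
    {"dx":-0.06,"dy":0.0,"dz":0.0,"wx":0.0,"wy":0.0,"wz":0.0,"gripper":-1.0}
  ]
}}

```text
clock: 20.5
position: [586.4, -133.1, 148.9]
ee_rot: [0.544, -0.454, -0.539, -0.455]
contact_force: [0.2, -0.3, -0.6]
gripper_width: 72.6
```

Run:
```python
from h import *
import pickle
s=arm.read_state(); im=get_image('wrist'); save(im,'w17.png'); pickle.dump((s,im),open('w17.pkl','wb')); print(s['position'],s['ee_rot'])
sc=get_image('scene'); save(sc,'scene17.png')
tp=get_image('top'); save(tp,'top17.png')
b=cv2.resize(cv2.imread('pics/scene17.png')[130:250,200:330],None,fx=5,fy=5,interpolation=cv2.INTER_CUBIC); cv2.imwrite('pics/s17z.png',b)
b=cv2.resize(cv2.imread('pics/top17.png')[180:300,250:370],None,fx=5,fy=5,interpolation=cv2.INTER_CUBIC); cv2.imwrite('pics/t17z.png',b)
```

```text
[ 586.37267516 -133.08003881  148.92099425] [ 0.54445201 -0.45409352 -0.53882623 -0.45501361]
```

View pics/w17.png

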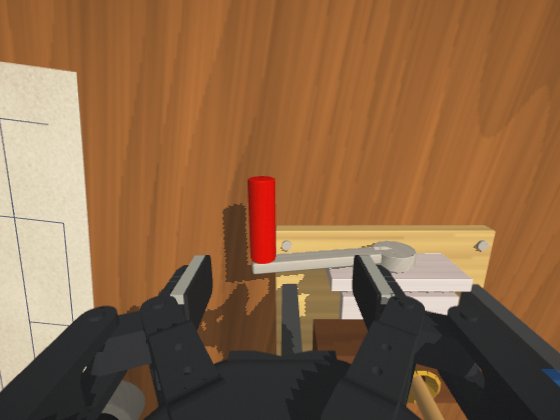

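View pics/s17z.png

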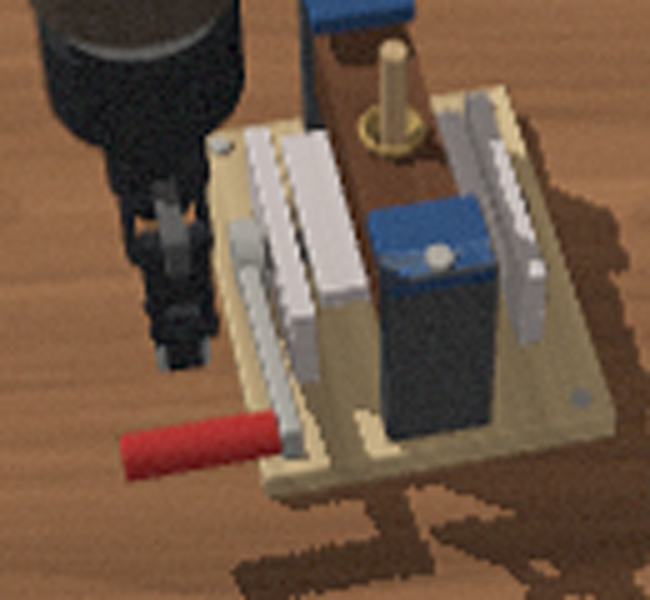

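View pics/t17z.png

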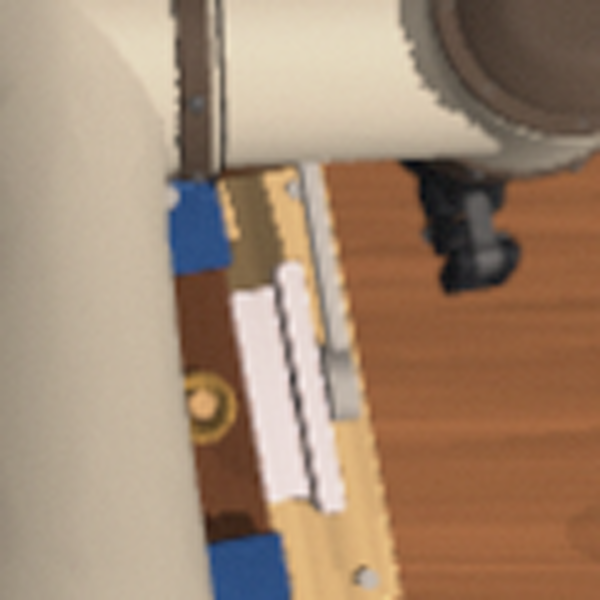

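Run:
```python
from h import *
import pickle
s,im=pickle.load(open('w17.pkl','rb')); p,q=s['position'],s['ee_rot']; Rt=R.from_quat(q)
a=np.radians(10); ex=np.array([np.cos(a),np.sin(a),0]); ey=np.array([-np.sin(a),np.cos(a),0]); piv=np.array([485.8,-149.1,45])
for th in np.arange(0,.7,.1):
    g=piv+120*np.cos(th)*ex+np.array([0,0,120*np.sin(th)])
    off=Rt.apply([0,1.2,0])
    w=[np.round(wproj(g+off+t*ey,p,q,im),1) for t in (-35,0,35)]; c=[np.round(proj('scene',g+t*ey),1) for t in (-35,0,35)]
    e=wproj(g+off-11*ex,p,q,im)[0]-wproj(g+off+11*ex,p,q,im)[0]
    print(round(th,2),g.round(1),'W',*w,'wid',round(e,1),'S',*c)
print('obs W (262,180) (262,221) (262,262) wid 27;  S (224.6,221.6) (240,218.8) (255,216)')
print([np.round(proj('scene',piv+t*ey),1) for t in (40,50)], [np.round(wproj(piv+t*ey,p,q,im),1) for t in (40,50)])
```

```text
0.0 [ 604.  -128.3   45. ] W [261.5 168. ] [262.3 207.4] [263.1 243.8] wid 24.9 S [223.3 226.8] [238.7 224.1] [254.  221.4]
0.1 [ 603.4 -128.4   57. ] W [261.2 170.4] [262.1 211.5] [262.9 249.4] wid 26.0 S [222.8 223.5] [238.3 220.8] [253.7 218.1]
0.2 [ 601.6 -128.7   68.8] W [262.4 173. ] [263.2 216. ] [264.  255.5] wid 27.3 S [222.2 219.8] [237.8 217.1] [253.4 214.4]
0.3 [ 598.7 -129.2   80.5] W [265.3 175.8] [266.1 220.9] [266.8 262. ] wid 28.6 S [221.5 215.7] [237.2 213. ] [252.9 210.2]
0.4 [ 594.6 -129.9   91.7] W [270.2 178.9] [270.8 226. ] [271.4 268.9] wid 30.1 S [220.7 211.2] [236.6 208.4] [252.3 205.7]
0.5 [ 589.5 -130.8  102.5] W [277.4 182.2] [277.7 231.5] [277.9 276.2] wid 31.6 S [219.9 206.3] [235.8 203.6] [251.7 200.9]
0.6 [ 583.3 -131.9  112.8] W [287.  185.6] [286.8 237.3] [286.6 283.8] wid 33.2 S [219.  201.2] [235.  198.5] [251.  195.8]
obs W (262,180) (262,221) (262,262) wid 27;  S (224.6,221.6) (240,218.8) (255,216)
[array([247., 181.]), array([251.1, 180.3])] [array([392.3, 249.1]), array([391.1, 259. ])]
```

Run:
```python
from h import *
import pickle
for n in ('13','17'):
    b=cv2.resize(cv2.imread('pics/w%s.png'%n)[160:300,200:340],None,fx=5,fy=4,interpolation=cv2.INTER_CUBIC); cv2.imwrite('pics/w%sz.png'%n,b)
```

```text
(no output)
```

View pics/w17z.png

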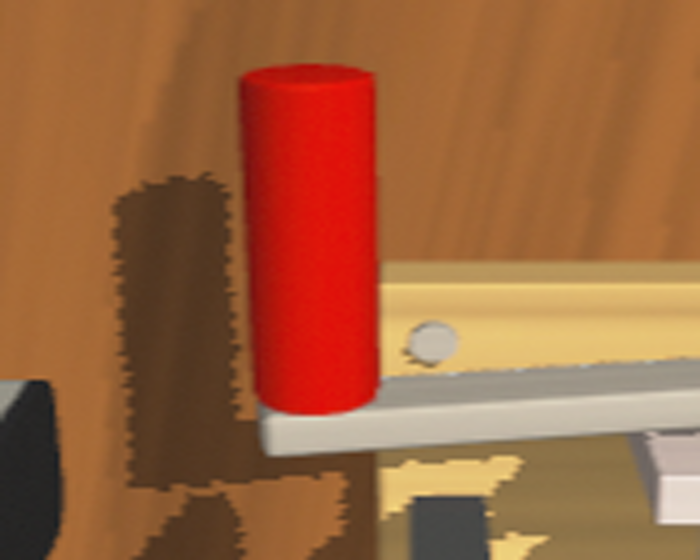

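View pics/w13z.png

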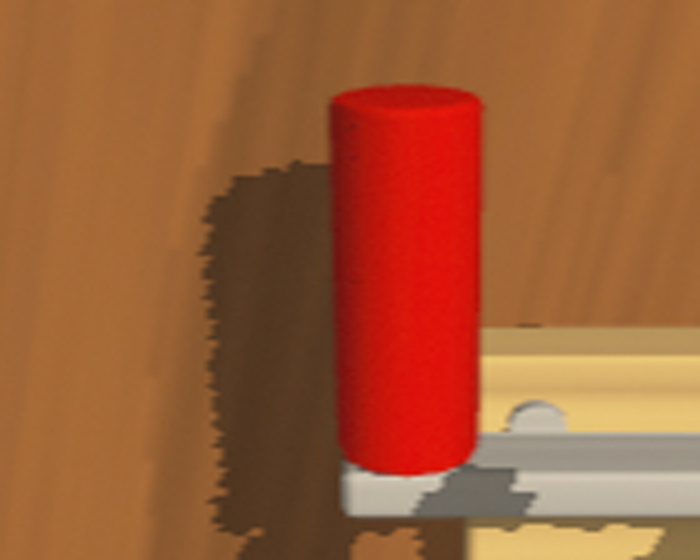

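Run:
```python
from h import *
b=cv2.resize(cv2.imread('pics/w12.png')[140:260,230:340],None,fx=6,fy=5,interpolation=cv2.INTER_CUBIC); cv2.imwrite('pics/w12z.png',b)
```

```text
(no output)
```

View pics/w12z.png

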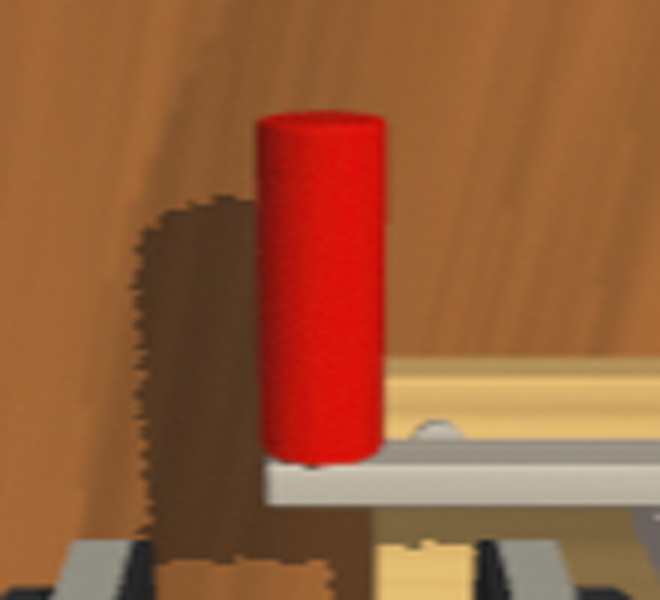

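```bash
python3 -c "
from h import *
rel([603.5,-129,37],-170)"
```

```text
t 20.65 pos [ 586.7 -133.1  149.4] w 85.5 F [ 0.6 -0.4  0.3]
d [ 0.1125 -0.0164  0.0017] rot [-0.  -0.3  0.4]
```

Call:
{"fn": "arm_command", "kwargs": {
  "rows": [
    {"dx":0.0,"dy":-0.01,"dz":0.001,"wx":0.0,"wy":0.0,"wz":0.3,"gripper":-1.0},
    {"dx":0.02,"dy":-0.0165,"dz":0.0015,"wx":0.0,"wy":-0.3,"wz":0.4,"gripper":-1.0},
    {"dx":0.045,"dy":-0.0165,"dz":0.0015,"wx":0.0,"wy":-0.3,"wz":0.4,"gripper":-1.0},
    {"dx":0.07,"dy":-0.0165,"dz":0.0015,"wx":0.0,"wy":-0.3,"wz":0.4,"gripper":-1.0},
    {"dx":0.09,"dy":-0.0165,"dz":0.0015,"wx":0.0,"wy":-0.3,"wz":0.4,"gripper":-1.0},
    {"dx":0.105,"dy":-0.0165,"dz":0.0015,"wx":0.0,"wy":-0.3,"wz":0.4,"gripper":-1.0},
    {"dx":0.1125,"dy":-0.0165,"dz":0.0015,"wx":0.0,"wy":-0.3,"wz":0.4,"gripper":-1.0},
    {"dx":0.1125,"dy":-0.0165,"dz":0.0015,"wx":0.0,"wy":-0.3,"wz":0.4,"gripper":0.2}
  ]
}}

```text
clock: 21.45
position: [603.4, -129.1, 35.7]
ee_rot: [-0.541, 0.455, 0.542, 0.454]
contact_force: [-0.3, 0.7, -0.2]
gripper_width: 73.2
```

Call:
{"fn": "arm_command", "kwargs": {
  "rows": [
    {"dx":0.0,"dy":0.0,"dz":0.0,"wx":0.0,"wy":0.0,"wz":0.0,"gripper":1.0},
    {"dx":0.0,"dy":0.0,"dz":0.0,"wx":0.0,"wy":0.0,"wz":0.0,"gripper":1.0},
    {"dx":0.0,"dy":0.0,"dz":0.0,"wx":0.0,"wy":0.0,"wz":0.0,"gripper":1.0},
    {"dx":0.0,"dy":0.0,"dz":0.0,"wx":0.0,"wy":0.0,"wz":0.0,"gripper":1.0},
    {"dx":0.0,"dy":0.0,"dz":0.0,"wx":0.0,"wy":0.0,"wz":0.0,"gripper":1.0},
    {"dx":0.0,"dy":0.0,"dz":0.0,"wx":0.0,"wy":0.0,"wz":0.0,"gripper":1.0},
    {"dx":0.0,"dy":0.0,"dz":0.0,"wx":0.0,"wy":0.0,"wz":0.0,"gripper":1.0},
    {"dx":0.0,"dy":0.0,"dz":0.0,"wx":0.0,"wy":0.0,"wz":0.0,"gripper":1.0}
  ]
}}

```text
clock: 22.25
position: [603.1, -129.2, 35.8]
ee_rot: [-0.541, 0.455, 0.542, 0.454]
contact_force: [-1.7, -0.5, 1.0]
gripper_width: 20.6
```

```bash
python3 arc.py 0.5 121; python3 -c "
from h import *
save(get_image('wrist'),'w18.png')"
```

```text
t 22.25 x,y,z 119.01263522214803 -0.7963938352151493 9.469564906370977 r 119.38877670047567 th 0.07940044724558389 F [-1.7 -0.5  1. ] T [-0.24  0.7   0.02] w 20.6 j [ 0.05  0.57 -0.24  0.   -0.77  0.12]
0.139 [-0.0074 -0.0008 -0.0015]
0.2 [-0.0145  0.0005 -0.0015]
0.26 [-0.0216  0.0021 -0.0015]
0.32 [-0.0286  0.0042 -0.0015]
0.38 [-0.0354  0.0067 -0.0015]
0.44 [-0.042   0.0097 -0.0015]
0.5 [-0.0485  0.013  -0.0015]
0.5 [-0.0485  0.013  -0.0015]
```

View pics/w18.png

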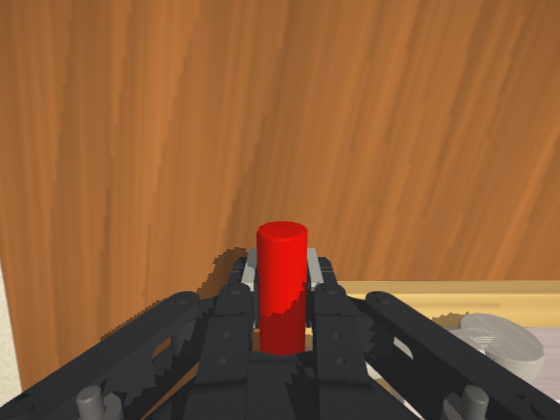

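Call:
{"fn": "arm_command", "kwargs": {
  "rows": [
    {"dx":-0.006,"dy":0.001,"dz":0.0,"wx":0.0,"wy":0.0,"wz":0.0,"gripper":1.0},
    {"dx":-0.012,"dy":0.002,"dz":0.0,"wx":0.0,"wy":0.0,"wz":0.0,"gripper":1.0},
    {"dx":-0.0175,"dy":0.0035,"dz":0.0,"wx":0.0,"wy":0.0,"wz":0.0,"gripper":1.0},
    {"dx":-0.0235,"dy":0.005,"dz":0.0,"wx":0.0,"wy":0.0,"wz":0.0,"gripper":1.0},
    {"dx":-0.029,"dy":0.0075,"dz":0.0,"wx":0.0,"wy":0.0,"wz":0.0,"gripper":1.0},
    {"dx":-0.0345,"dy":0.0095,"dz":0.0,"wx":0.0,"wy":0.0,"wz":0.0,"gripper":1.0},
    {"dx":-0.04,"dy":0.012,"dz":0.0,"wx":0.0,"wy":0.0,"wz":0.0,"gripper":1.0},
    {"dx":-0.043,"dy":0.014,"dz":0.0,"wx":0.0,"wy":0.0,"wz":0.0,"gripper":1.0}
  ]
}}

```text
clock: 23.1
position: [589.6, -131.7, 79.2]
ee_rot: [-0.541, 0.455, 0.542, 0.454]
contact_force: [2.5, -1.0, -6.6]
gripper_width: 20.4
```

```bash
python3 arc.py 0.5 121; python3 -c "
from h import *
save(get_image('wrist'),'w19.png')"
```

```text
t 23.1 x,y,z 105.23725783209001 -0.8535044308509854 52.87623579783701 r 117.77426182390722 th 0.4656039850635765 F [ 2.5 -1.  -6.6] T [-0.29 -0.8   0.05] w 20.4 j [ 0.05  0.49 -0.23  0.   -0.84  0.13]
0.471 [-0.002  -0.0026 -0.0014]
0.475 [-0.0025 -0.0023 -0.0014]
0.48 [-0.003  -0.0021 -0.0014]
0.485 [-0.0036 -0.0018 -0.0014]
0.49 [-0.0041 -0.0015 -0.0014]
0.495 [-0.0046 -0.0012 -0.0014]
0.5 [-0.0051 -0.0009 -0.0014]
0.5 [-0.0051 -0.0009 -0.0014]
```

View pics/w19.png

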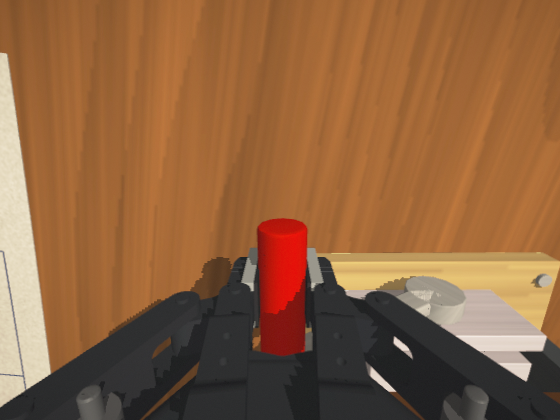

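Call:
{"fn": "arm_command", "kwargs": {
  "rows": [
    {"dx":-0.006,"dy":0.0035,"dz":0.0,"wx":0.0,"wy":0.0,"wz":0.0,"gripper":1.0},
    {"dx":-0.012,"dy":0.007,"dz":0.0,"wx":0.0,"wy":0.0,"wz":0.0,"gripper":1.0},
    {"dx":-0.0175,"dy":0.0115,"dz":0.0,"wx":0.0,"wy":0.0,"wz":0.0,"gripper":1.0},
    {"dx":-0.023,"dy":0.0155,"dz":0.0,"wx":0.0,"wy":0.0,"wz":0.0,"gripper":1.0},
    {"dx":-0.028,"dy":0.0205,"dz":0.0,"wx":0.0,"wy":0.0,"wz":0.0,"gripper":1.0},
    {"dx":-0.0325,"dy":0.0255,"dz":0.0,"wx":0.0,"wy":0.0,"wz":0.0,"gripper":1.0},
    {"dx":-0.037,"dy":0.0305,"dz":0.0,"wx":0.0,"wy":0.0,"wz":0.0,"gripper":1.0},
    {"dx":-0.041,"dy":0.036,"dz":0.0,"wx":0.0,"wy":0.0,"wz":0.0,"gripper":1.0}
  ]
}}

```text
clock: 23.95
position: [555.8, -137.8, 122.4]
ee_rot: [0.543, -0.454, -0.541, -0.455]
contact_force: [7.0, -1.6, -11.3]
gripper_width: 20.0
```

```bash
python3 arc.py 0.9 121 | head -1; python3 -c "
from h import *
save(get_image('wrist'),'w20.png')"
```

```text
t 23.95 x,y,z 70.8240023797679 -0.9815072494668625 96.09591100842943 r 119.37530492371258 th 0.9356583911033775 F [  7.   -1.6 -11.3] T [-0.42 -2.58 -0.05] w 20.0 j [ 0.04  0.4  -0.27  0.   -0.9   0.13]
```

View pics/w20.png

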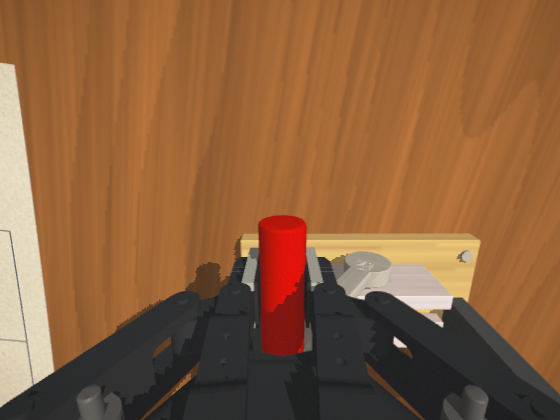

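Call:
{"fn": "arm_command", "kwargs": {
  "rows": [
    {"dx":-0.004,"dy":0.006,"dz":0.0,"wx":0.0,"wy":0.0,"wz":0.0,"gripper":1.0},
    {"dx":-0.008,"dy":0.012,"dz":0.0,"wx":0.0,"wy":0.0,"wz":0.0,"gripper":1.0},
    {"dx":-0.011,"dy":0.0185,"dz":0.0,"wx":0.0,"wy":0.0,"wz":0.0,"gripper":1.0},
    {"dx":-0.014,"dy":0.025,"dz":0.0,"wx":0.0,"wy":0.0,"wz":0.0,"gripper":1.0},
    {"dx":-0.0165,"dy":0.032,"dz":0.0,"wx":0.0,"wy":0.0,"wz":0.0,"gripper":1.0},
    {"dx":-0.0185,"dy":0.0385,"dz":0.0,"wx":0.0,"wy":0.0,"wz":0.0,"gripper":1.0},
    {"dx":-0.02,"dy":0.0445,"dz":0.0,"wx":0.0,"wy":0.0,"wz":0.0,"gripper":1.0},
    {"dx":-0.021,"dy":0.0505,"dz":0.0,"wx":0.0,"wy":0.0,"wz":0.0,"gripper":1.0}
  ]
}}

```text
clock: 24.8
position: [511.0, -146.0, 146.9]
ee_rot: [0.547, -0.45, -0.537, -0.458]
contact_force: [11.7, 2.1, -6.0]
gripper_width: 20.0
```

```bash
python3 arc.py 1.55 120 ; python3 -c "
from h import *
save(get_image('wrist'),'w21.png')
save(get_image('scene'),'s21.png')
b=cv2.resize(cv2.imread('pics/s21.png')[80:250,200:340],None,fx=4,fy=3.5,interpolation=cv2.INTER_CUBIC); cv2.imwrite('pics/s21z.png',b)"
```

```text
t 24.8 x,y,z 25.03156826179054 -1.2502390461796788 120.62627777284084 r 123.1960969307682 th 1.3661868985099779 F [11.7  2.1 -6. ] T [ 0.63 -3.69 -0.01] w 20.0 j [ 0.03  0.3  -0.35  0.   -0.9   0.15]
1.392 [ 0.0025  0.0038 -0.001 ]
1.419 [ 0.0019  0.0069 -0.001 ]
1.445 [ 0.0014  0.01   -0.001 ]
1.471 [ 0.001   0.0131 -0.001 ]
1.497 [ 0.0007  0.0163 -0.001 ]
1.524 [ 0.0004  0.0194 -0.001 ]
1.55 [ 0.0002  0.0225 -0.001 ]
1.55 [ 0.0002  0.0225 -0.001 ]
```

View pics/w21.png

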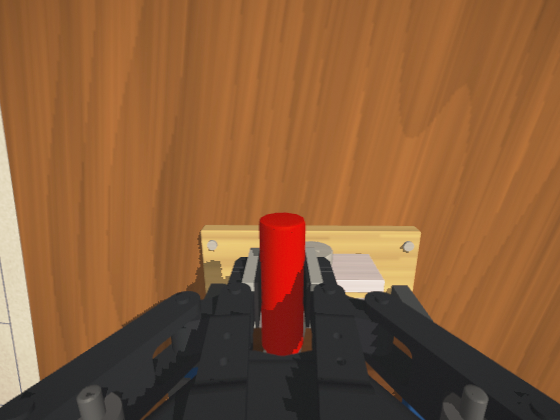

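View pics/s21z.png

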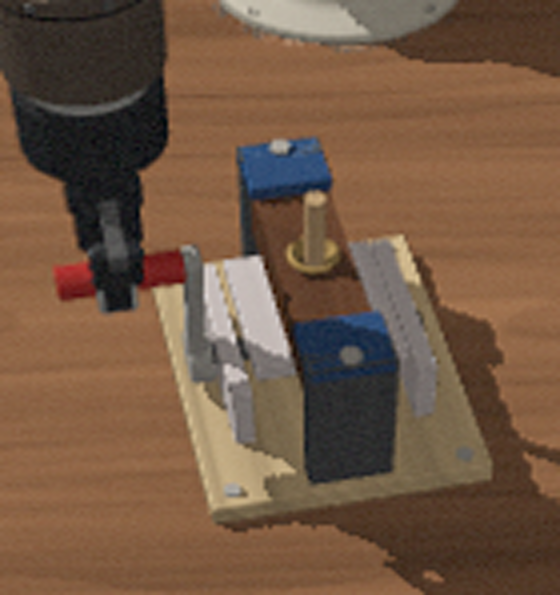

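Call:
{"fn": "arm_command", "kwargs": {
  "rows": [
    {"dx":0.0,"dy":0.006,"dz":0.0,"wx":0.0,"wy":0.0,"wz":0.0,"gripper":1.0},
    {"dx":0.0,"dy":0.011,"dz":0.0,"wx":0.0,"wy":0.0,"wz":0.0,"gripper":1.0},
    {"dx":0.0,"dy":0.016,"dz":0.0,"wx":0.0,"wy":0.0,"wz":0.0,"gripper":1.0},
    {"dx":0.0,"dy":0.021,"dz":0.0,"wx":0.0,"wy":0.0,"wz":0.0,"gripper":1.0},
    {"dx":0.0,"dy":0.025,"dz":0.0,"wx":0.0,"wy":0.0,"wz":0.0,"gripper":1.0},
    {"dx":0.0,"dy":0.028,"dz":0.0,"wx":0.0,"wy":0.0,"wz":0.0,"gripper":1.0},
    {"dx":0.0,"dy":0.028,"dz":0.0,"wx":0.0,"wy":0.0,"wz":0.0,"gripper":1.0},
    {"dx":0.0,"dy":0.028,"dz":0.0,"wx":0.0,"wy":0.0,"wz":0.0,"gripper":1.0}
  ]
}}

```text
clock: 25.7
position: [490.8, -149.8, 150.9]
ee_rot: [0.553, -0.445, -0.532, -0.462]
contact_force: [11.2, 3.8, -5.2]
gripper_width: 20.2
```

```bash
python3 arc.py 1.57 120 |head -1; python3 -c "
from h import *
save(get_image('wrist'),'w22.png')
save(get_image('scene'),'s22.png')
save(get_image('top'),'t22.png')
b=cv2.resize(cv2.imread('pics/s22.png')[110:230,205:325],None,fx=5,fy=5,interpolation=cv2.INTER_CUBIC); cv2.imwrite('pics/s22z.png',b)"
```

```text
t 25.7 x,y,z 4.0528559459243585 -1.396083017209379 124.61474058678166 r 124.68062885961598 th 1.5382847004650648 F [11.2  3.8 -5.2] T [ 1.26 -4.16  0.01] w 20.2 j [ 0.02  0.26 -0.41  0.   -0.87  0.16]
```

View pics/w22.png

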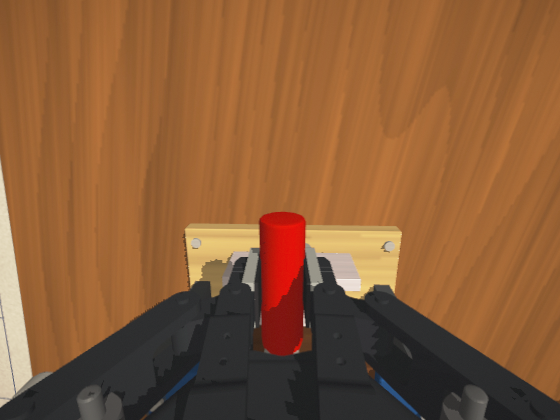

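View pics/s22z.png

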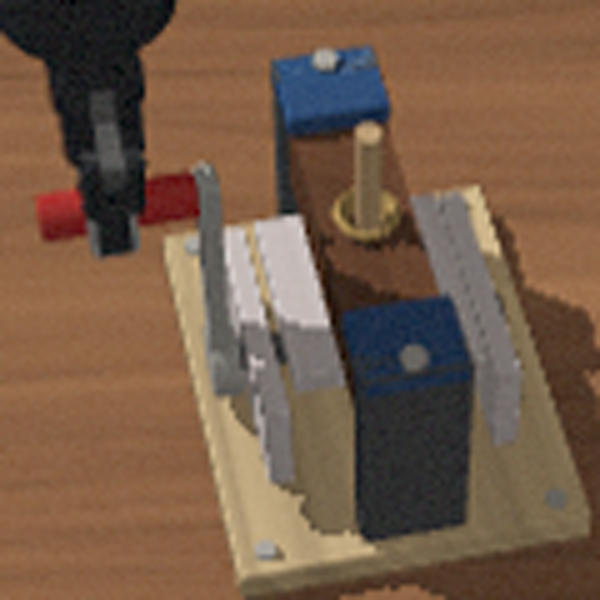

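View pics/t22.png

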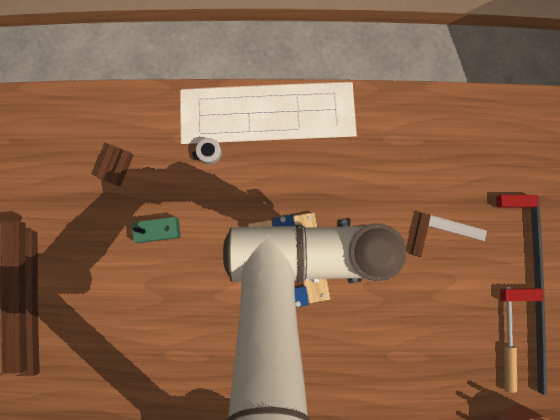

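Run:
```python
from h import *
a=np.radians(10); ex=np.array([np.cos(a),np.sin(a),0]); ey=np.array([-np.sin(a),np.cos(a),0])
for piv in ([485.8,-149.1,45],[486,-146,45]):
  piv=np.array(piv,float)
  print([np.round(proj('scene',piv+t*ey),1) for t in (0,40,50)])
  for th in (1.3,1.4,1.5,1.571,1.65,1.75):
    g=piv+120*(np.cos(th)*ex+np.sin(th)*np.array([0,0,1])); print(th,[np.round(proj('scene',g+t*ey),1) for t in (-35,35,40,50)])
b=cv2.resize(cv2.imread('pics/s22.png')[130:200,205:275],None,fx=8,fy=8,interpolation=cv2.INTER_CUBIC); cv2.imwrite('pics/s22y.png',b)
```

```text
[array([230.6, 183.7]), array([247., 181.]), array([251.1, 180.3])]
1.3 [array([212.6, 163.7]), array([244.5, 158.6]), array([246.8, 158.2]), array([251.3, 157.5])]
1.4 [array([211.8, 158.9]), array([243.6, 153.9]), array([245.8, 153.5]), array([250.3, 152.8])]
1.5 [array([211. , 154.5]), array([242.6, 149.5]), array([244.9, 149.2]), array([249.4, 148.5])]
1.571 [array([210.6, 151.7]), array([242. , 146.7]), array([244.2, 146.3]), array([248.7, 145.6])]
1.65 [array([210. , 148.7]), array([241.3, 143.8]), array([243.5, 143.4]), array([248. , 142.7])]
1.75 [array([209.5, 145.4]), array([240.5, 140.5]), array([242.7, 140.2]), array([247.1, 139.5])]
[array([231.9, 183.7]), array([248.3, 181. ]), array([252.4, 180.3])]
1.3 [array([214. , 163.7]), array([246. , 158.6]), array([248.2, 158.2]), array([252.7, 157.5])]
1.4 [array([213.2, 159. ]), array([245. , 153.9]), array([247.2, 153.5]), array([251.7, 152.8])]
1.5 [array([212.5, 154.6]), array([244.1, 149.5]), array([246.3, 149.2]), array([250.8, 148.5])]
1.571 [array([212. , 151.7]), array([243.4, 146.7]), array([245.6, 146.4]), array([250.1, 145.7])]
1.65 [array([211.4, 148.7]), array([242.7, 143.8]), array([244.9, 143.5]), array([249.4, 142.8])]
1.75 [array([210.9, 145.4]), array([241.9, 140.5]), array([244.1, 140.2]), array([248.5, 139.5])]
```

View pics/s22y.png

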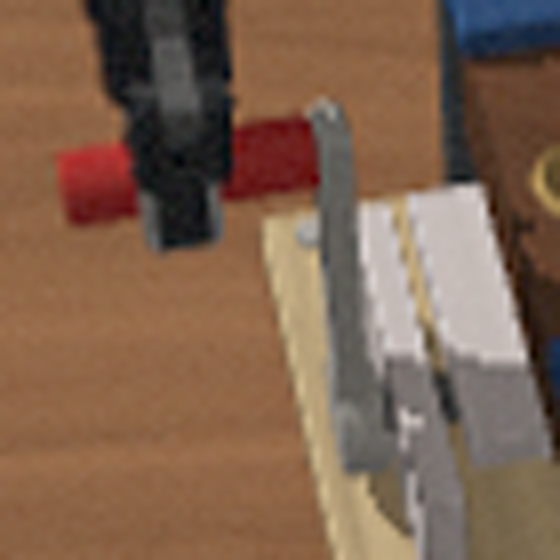

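Run:
```python
from h import *
def ov(src,topz,out,hs,xy,off):
    im0=cv2.imread(src); x0,y0,x1,y1=258,132,300,170; F=10
    tiles=[]
    for h in hs:
        b=cv2.resize(im0[y0:y1,x0:x1],None,fx=F,fy=F,interpolation=cv2.INTER_NEAREST)
        def circ(z,r,col):
            pts=[proj('scene',[xy[0]+r*np.cos(t),xy[1]+r*np.sin(t),z]) for t in np.linspace(0,2*np.pi,60)]
            pts=(np.array(pts)+off-[x0,y0]+0.5)*F; cv2.polylines(b,[pts.astype(int)],True,col,1)
        circ(topz,6,(0,255,0)); m=topz-h; circ(m,16.5,(255,0,0)); circ(m,13,(255,255,0)); circ(m-8,16.5,(0,0,255))
        tiles.append(b)
    cv2.imwrite(out,np.hstack(tiles)[:600,:840])
ov('pics/scene17.png',169.4,'pics/ov.png',[50,55],(465.3,-33),np.array([0,0.8]))
```

```text
(no output)
```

View pics/ov.png

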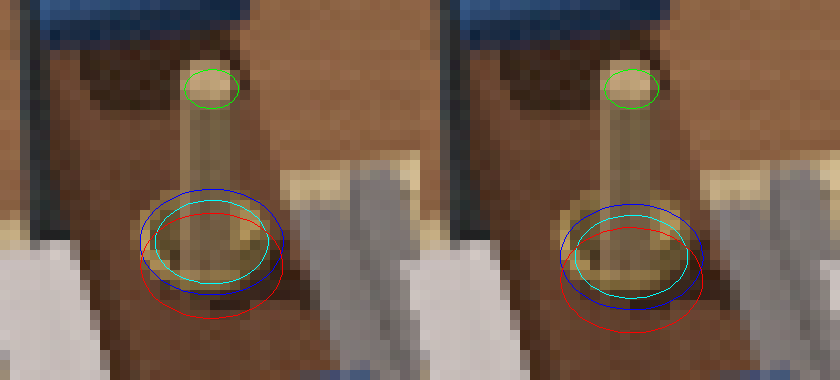

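Call:
{"fn": "arm_command", "kwargs": {
  "rows": [
    {"dx":0.003,"dy":0.008,"dz":0.0,"wx":0.0,"wy":0.0,"wz":0.0,"gripper":1.0},
    {"dx":0.004,"dy":0.009,"dz":0.0,"wx":0.0,"wy":0.0,"wz":0.0,"gripper":1.0},
    {"dx":0.004,"dy":0.009,"dz":0.0,"wx":0.0,"wy":0.0,"wz":0.0,"gripper":1.0},
    {"dx":0.004,"dy":0.009,"dz":0.0,"wx":0.0,"wy":0.0,"wz":0.0,"gripper":1.0},
    {"dx":0.004,"dy":0.009,"dz":0.0,"wx":0.0,"wy":0.0,"wz":0.0,"gripper":1.0},
    {"dx":0.004,"dy":0.009,"dz":0.0,"wx":0.0,"wy":0.0,"wz":0.0,"gripper":1.0},
    {"dx":0.004,"dy":0.009,"dz":0.0,"wx":0.0,"wy":0.0,"wz":0.0,"gripper":1.0},
    {"dx":0.004,"dy":0.009,"dz":0.0,"wx":0.0,"wy":0.0,"wz":0.0,"gripper":1.0}
  ]
}}

```text
clock: 26.65
position: [489.7, -150.0, 151.0]
ee_rot: [0.559, -0.439, -0.527, -0.466]
contact_force: [11.5, 4.7, -4.8]
gripper_width: 20.4
```

```bash
python3 arc.py 1.57 120 |head -1; python3 -c "
from h import *
save(get_image('wrist'),'w23.png')
for i in range(8): sc=get_image('scene')
save(sc,'s23.png')
b=cv2.resize(cv2.imread('pics/s23.png')[110:230,205:325],None,fx=5,fy=5,interpolation=cv2.INTER_CUBIC); cv2.imwrite('pics/s23z.png',b)"; python3 arc.py 1.57 120|head -1
```

```text
t 26.65 x,y,z 2.591904613038407 -1.4207188955593726 124.6507891374635 r 124.67773338537832 th 1.5500059958195385 F [11.5  4.7 -4.8] T [ 1.42 -3.83  0.02] w 20.4 j [ 0.02  0.25 -0.42  0.   -0.85  0.16]
t 27.1 x,y,z 2.594569215288071 -1.4130030408574807 124.65979814356459 r 124.68679586310328 th 1.5499861321310333 F [11.7  4.2 -4.4] T [ 1.47 -3.83 -0.03] w 20.2 j [ 0.02  0.25 -0.42  0.   -0.85  0.16]
```

View pics/s23z.png

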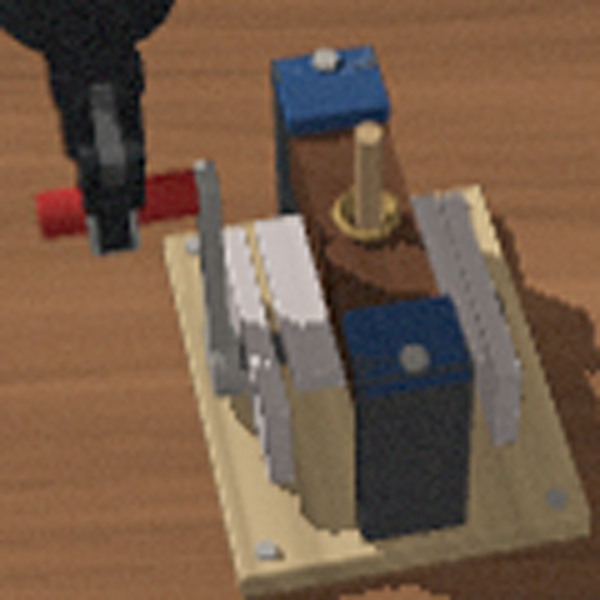

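```bash
python3 -c "
from h import *
print(arm.job_done())
"
```

```text
the job is handed in; nothing more can be done
None
```

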